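# Find the pencil tin with the loose sharpener by feel and set it in the repacking cradle

### The arm

A 7-joint arm with a two-finger parallel gripper is mounted at the origin on the work surface. World frame = base frame: x ahead of the robot, y to its left, z up, the work surface at z = 0. Lengths are in m, angles in rad, forces in N, time in s.
With the tool pointing down it reaches from about 0.4 to 0.85 m from the base axis. Payload 10.4 kg.
Tool frame: the origin (TCP) lies midway between the tips of the shut fingers; the grasp point (between the pads) lies 19 mm behind it (r.tcp_to_grasp is the z of the grasp point in the tool frame, in m); z points along the fingers, x is the direction in which the jaws open and shut, and the axes are right-handed (so a half turn about z gives the same grasp; the last joint's range is limited). The gripper opens to 87 mm and grips with 3 to 60 N. Pads are 19 mm wide; open, the fingers measure 117 mm over their backs; the gripper's body (75 mm by 190 mm) begins 51 mm behind the grasp point.
Start: joints at [-1.256, 0.332, -0.065, 1.46, 0.022, 1.35, -0.088], TCP at [0.207, 0.59, 0.223] pointing down, gripper open.
Joint ranges: [-2.6, 2.6], [-0.5, 2.12], [-1.47, 1.34], [0.16, 2.42], [-1.27, 4.41], [0.06, 2.06], [-2.6, 2.6]. Speed limits (rad/s): [2.22, 2.22, 2.79, 2.79, 3.14, 3.14, 3.14].

### API

Orientations are given as a unit quaternion [x, y, z, w].
In Python, from bench import r, camera, close_job gives the robot as it stands. The module is installed in compiled form; this text tells all that it offers.
- The arm moves only by the shell command python3 -m crank 'ROWS' [FORCE]. ROWS is JSON, a list of rows, each an object of numbers: "x", "y", "z": the shift along the tool's x, y, z scaled (see below); "ax", "ay", "az": the turn, a rotation vector about the tool's x, y, z scaled (see below); "claw": the closure, from -1 (fully open) to 1 (shut), so that 0 is half open. A call has exactly 5 rows; each row is the pose to reach, as a shift and turn from the pose commanded when the call began, along the tool's axes at that moment; what a row does not reach only later rows make up. The controller multiplies each number of a shift by 1 m and each number of a turn by 2 rad. A row lasts 1/12 s, in which the tool goes at most 41.7 mm and 7.16 degrees, less where a joint would pass 70% of its speed; a pose out of reach is approached as far as the arm can. A call with a number of a shift or a turn outside -1 to 1 is refused whole. A call with a gripper value outside its range is refused whole. The fingers move at their own pace and stop on an object; FORCE is the grip in N (left out, the last holds). Time passes only in rows, so rows that repeat a pose let the fingers close, or fill a call up. It gives the time, the measured TCP pose, the force and the opening at its end, in the units of the state.
- r.read_state(): the state, without advancing time (a new reading comes with each control period).
- camera(name): name is "scene" or "side" or "wrist"; returns a dict with "color" (400x640x3 uint8, blue, green, red), "fx", "fy", "cx", "cy" (pixels), "D" ([k1, k2, p1, p2, k3] as OpenCV has them; the pictures are not rectified), "eye" and "orientation" of the camera in the world. Camera axes: x right, y down, z forward; pixel columns grow to the right and rows downward; lengths in m; the calibration is good to about 2 mm. A picture is of the moment at which its call begins. There is no depth.
- close_job(): hands the job in, once; it reports no verdict.
The state is a dict: "time": time; "joint_positions": joint angles; "joint_vel": joint speeds; "joint_torque": joint torques, N m; "ee_pos": TCP position; "eef_rot": TCP orientation; "ft_force": force on the tool from outside, world axes, zero at the start; "torque": the same for the moment, N m; "width": finger opening in m.
Only numpy, scipy, OpenCV 4.12 (cv2) and the standard library are available. Lean on these libraries where they do the work, as an engineer would, in place of code of your own. Each camera call takes 0.05 s, during which the arm holds its last target. There are 200 camera calls.

### The job

The three pencil tins on the green mat are sealed for tomorrow's class, but in one of them the brass sharpener has come out of its foam: lift the tins one at a time and shake or rock each gently end to end, until you feel the one with a piece sliding about inside. Put any sound tin back flat where it lay on the mat, and seat the rattling one gently, flat and fully home, in the wooden repacking cradle. Do not swing, tip over or knock the tins, and leave the other things on the table alone.

Things in the scene. Friction and masses are not known exactly. Their poses are not given: they have to be found in the camera images.
- tin_a_center (a point): one of three like sealed pencil tins, dark blue with two white paper bands, 190 long x 56 wide x 36 high mm, 0.2 to 0.33 kg, lying flat on the mat 50 mm or more from the next. The point is its centre, 18 mm above its underside; x along its length, y across its width, z up
- tin_b_center (a point): one of three like sealed pencil tins, dark blue with two white paper bands, 190 long x 56 wide x 36 high mm, 0.2 to 0.33 kg, lying flat on the mat 50 mm or more from the next. The point is its centre, 18 mm above its underside; x along its length, y across its width, z up
- tin_c_center (a point): one of three like sealed pencil tins, dark blue with two white paper bands, 190 long x 56 wide x 36 high mm, 0.2 to 0.33 kg, lying flat on the mat 50 mm or more from the next. The point is its centre, 18 mm above its underside; x along its length, y across its width, z up
- mat: green cutting mat, fixed, 300 (x) x 420 (y) x 4 mm; origin at the centre of its underside, on the table; its top is 4 mm above the table. Each tin on it holds a 80 g brass sharpener: in two it sits fast in a foam strip; in one, any of the three, it (loose_sharpener, never seen or tracked) has come out and slides freely, up to 75 mm to either side of the tin's middle, once an end is tipped down more than about 15 degrees; it stays there when the tin is level again
- cradle_seat (a point): wooden repacking cradle, fixed: a red-floored nest 194 x 60 mm, 2 mm larger than a tin all round; the point is the middle of its floor (8 mm above the table), where the middle of the tin's underside goes, either way round; x along the nest, y across, z up. Walls 16 mm above the floor, 9 mm thick; both long ones are cut away to the floor over the middle 85 mm for the fingers
- eraser: white eraser, 24 x 45 x 13 mm, lying on the far edge of the mat; a bystander to be left alone; origin at the centre of its underside
- clay_block: terracotta clay block, 22 x 60 x 14 mm, lying on the far edge of the mat; a bystander to be left alone; origin at the centre of its underside
- tape_roll: roll of pale blue tape, 110 mm across, 48 mm high; a bystander to be left alone; origin at the centre of its underside
- paint_tub: white paint tub with yellow lid, 82 mm across, 67 mm high; a bystander to be left alone; origin at the centre of its underside
- painted_stone: brown painted stone, 68 mm across, 18 mm high; a bystander to be left alone; origin at the centre of its underside
- phone: black phone, 150 x 72 x 9 mm, lying flat; a bystander to be left alone; origin at the centre of its underside

How it is judged:
By the outcome, as a careful person would: the job done as asked, in the order asked, and still so for the second after the job is handed in, with the robot touching nothing.
It also fails if it takes over 72 s, if anything falls off the work surface, if the arm or the gripper's body presses on something with over 40 N, if the wrist force passes 120 N, or if a joint passes its speed limit or range.

## Working session

There is one attempt and no reset: what is moved stays moved. The work goes in short steps, Python scripts to look and compute and a shell command to move; the robot and the scene stay as the last step left them, time stands still between calls to the robot, and variables do not carry over. Pictures are saved under pics/ and viewed, about 8 in all and at most 12, crops included, and the job is handed in when it is done.

```bash
mkdir -p pics
cat > h.py <<'E'
import numpy as np,cv2,json
from scipy.spatial.transform import Rotation as R
from bench import r,camera,close_job
def st():
    s=r.read_state(); print({k:np.round(s[k],4).tolist() for k in ('time','ee_pos','eef_rot','ft_force','torque','width','joint_positions')}); return s
def K(c): return np.array([[c['fx'],0,c['cx']],[0,c['fy'],c['cy']],[0,0,1.]])
def ray(c,uv):
    p=cv2.undistortPoints(np.array(uv,float).reshape(-1,1,2),K(c),np.array(c['D'],float)).reshape(-1,2)
    d=np.c_[p,np.ones(len(p))]
    return np.array(c['eye']),R.from_quat(c['orientation']).apply(d)
def onplane(c,uv,z):
    e,d=ray(c,uv); t=(z-e[2])/d[:,2]; return e+d*t[:,None]
def tri(c1,u1,c2,u2):
    e1,d1=ray(c1,[u1]);e2,d2=ray(c2,[u2]);d1=d1[0]/np.linalg.norm(d1);d2=d2[0]/np.linalg.norm(d2)
    t=np.linalg.lstsq(np.c_[d1,-d2],e2-e1,rcond=None)[0]
    a=e1+d1*t[0];b=e2+d2*t[1]; return (a+b)/2,np.linalg.norm(a-b)
def proj(c,P):
    Rc=R.from_quat(c['orientation']); q=Rc.inv().apply(np.atleast_2d(P)-np.array(c['eye']))
    return cv2.projectPoints(q,np.zeros(3),np.zeros(3),K(c),np.array(c['D'],float))[0].reshape(-1,2)
def togo(P,q=None):
    "shift in tool axes from current measured TCP to P"
    s=r.read_state(); T=R.from_quat(s['eef_rot']); print('shift',np.round(T.inv().apply(np.array(P)-s['ee_pos']),4))
    print('tool axes cols\n',np.round(T.as_matrix(),3))
E
python3 - <<'E'
from h import *
import pickle
s=st(); print(r.tcp_to_grasp)
for n in ('scene','side','wrist'):
    c=camera(n); cv2.imwrite(f'pics/{n}0.png',c['color']); pickle.dump(c,open(n+'0.pkl','wb')); print(n,c['fx'],np.round(c['eye'],3),np.round(c['orientation'],3),c['D'])
E
```

```text
{'time': 0.0, 'ee_pos': [0.2071, 0.5893, 0.2218], 'eef_rot': [0.8159, 0.5782, -0.0005, 0.0004], 'ft_force': [0.6906, -0.307, -0.6159], 'torque': [-0.0169, -0.0103, 0.0065], 'width': 0.0871, 'joint_positions': [-1.2556, 0.3329, -0.0646, 1.4609, 0.0216, 1.3499, -0.0885]}
-0.0187
scene 361.5289944316432 [1.345 0.353 0.556] [ 0.451  0.74  -0.423 -0.264] [-0.00629535  0.          0.          0.          0.        ]
side 453.26046275860483 [ 0.477 -1.051  0.798] [ 0.886 -0.048  0.02  -0.461] [-0.09587081  0.          0.          0.          0.        ]
wrist 318.8631878601268 [0.142 0.613 0.383] [0.809 0.573 0.073 0.106] [-0.02742459  0.          0.          0.          0.        ]
```

View pics/scene0.png

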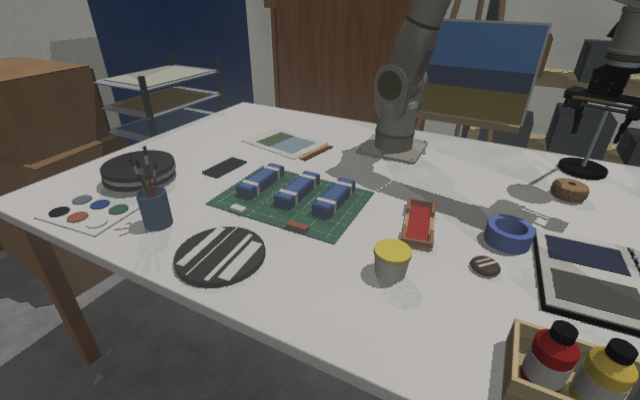

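View pics/side0.png

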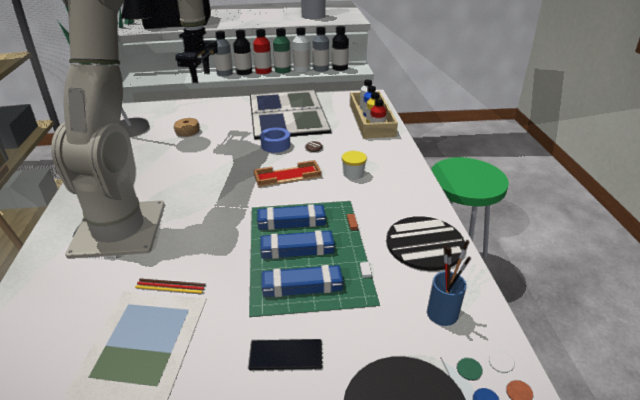

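The scene view shows three dark blue tins on the green mat (pixels near (260,180), (298,190), (334,198)) and the red cradle at (419,222). The side view shows the tins at (291,217), (298,244), (303,281) and the cradle at (288,173).

```bash
cat > m.py <<'E'
from h import *
import pickle
C={n:pickle.load(open(n+'0.pkl','rb')) for n in('scene','side')}
def blobs(c,lo,hi,box,amin,k=9):
    h=cv2.cvtColor(c['color'],cv2.COLOR_BGR2HSV); m=cv2.inRange(h,lo,hi)
    z=np.zeros_like(m);x0,y0,x1,y1=box;z[y0:y1,x0:x1]=m[y0:y1,x0:x1]
    z=cv2.morphologyEx(z,cv2.MORPH_OPEN,np.ones((2,2)))
    n,l,s,ce=cv2.connectedComponentsWithStats(z); return [(s[i,4],ce[i].round(1),s[i,:4]) for i in range(1,n) if s[i,4]>amin]
for n,box in(('scene',(220,150,450,260)),('side',(235,150,380,310))):
    c=C[n]
    print(n,'blue');[print(b) for b in blobs(c,(105,100,40),(130,255,255),box,30)]
    print(n,'red');[print(b) for b in blobs(c,(172,150,90),(180,255,255),box,30)+blobs(c,(0,180,120),(5,255,255),box,30)]
E
python3 m.py
python3 -c "
import cv2
a=cv2.imread('pics/scene0.png')[155:255,205:455];b=cv2.imread('pics/side0.png')[150:310,235:395]
a=cv2.resize(a,None,fx=3,fy=3,interpolation=2)[:300];b=cv2.resize(b,(300,300))
import numpy as np
cv2.imwrite('pics/crop.png',np.vstack([a,np.pad(b,((0,0),(0,a.shape[1]-300),(0,0)))])) "
```

```text
scene blue
(np.int32(32), array([304.1, 187.5]), array([299, 183,  11,  10], dtype=int32))
(np.int32(47), array([342.5, 194.6]), array([337, 188,  13,  14], dtype=int32))
scene red
side blue
(np.int32(697), array([291.8, 217.7]), array([275, 207,  35,  23], dtype=int32))
(np.int32(110), array([320.3, 211.9]), array([316, 206,  10,  13], dtype=int32))
(np.int32(112), array([262.8, 215.9]), array([259, 210,   9,  13], dtype=int32))
(np.int32(47), array([320.9, 223.1]), array([317, 221,   9,   6], dtype=int32))
(np.int32(45), array([263.6, 227.2]), array([259, 225,  10,   6], dtype=int32))
(np.int32(845), array([297.9, 245.2]), array([279, 233,  39,  25], dtype=int32))
(np.int32(141), array([328.4, 238.9]), array([323, 232,  12,  15], dtype=int32))
(np.int32(136), array([266.3, 243.5]), array([262, 236,  10,  15], dtype=int32))
(np.int32(55), array([329.3, 251.3]), array([325, 249,  10,   6], dtype=int32))
(np.int32(48), array([267.3, 256.1]), array([263, 254,  10,   5], dtype=int32))
(np.int32(183), array([336.5, 275.1]), array([330, 267,  14,  17], dtype=int32))
(np.int32(1053), array([302.7, 281.8]), array([282, 268,  43,  28], dtype=int32))
(np.int32(192), array([268. , 280.3]), array([263, 272,  12,  18], dtype=int32))
(np.int32(51), array([337.2, 288.9]), array([332, 287,  11,   5], dtype=int32))
(np.int32(48), array([269. , 294.5]), array([264, 292,  11,   6], dtype=int32))
side red
(np.int32(362), array([287.7, 174.2]), array([260, 167,  55,  14], dtype=int32))
```

View pics/crop.png

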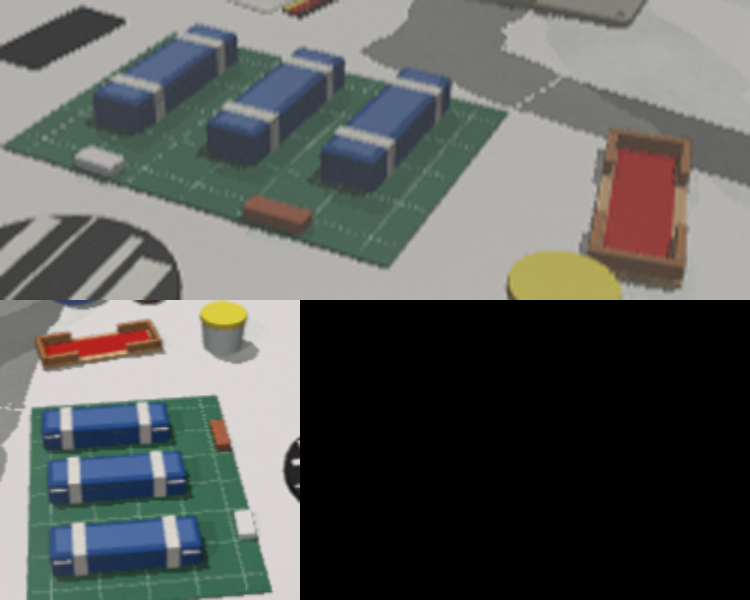

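The crop shows the tins' top faces clearly, with bands near each end, and the cradle's red floor between notched walls. I'll triangulate the top-face and floor centres from pixels picked in both views.

```bash
cat > t.py <<'E'
from m import C
from h import *
S=lambda u,v:(205+u/3,155+v/3); D=lambda u,v:(235+u*160/300,150+v*160/300)
P={}
for n,a,b in(('t1',(163,68),(125,537)),('t2',(275,97),(117,470)),('t3',(385,120),(106,418)),('cradle',(643,203),(98,346)),
  ('t1ne',(120,92),(174,533)),('t1fe',(205,36),(79,540)),('t3ne',(345,145),(146,413)),('t3fe',(423,92),(66,420)),('crN',(640,255),(150,340)),('crF',(645,150),(47,352)),('crNedge',(640,283),(160,350))):
    p,g=tri(C['scene'],S(*a),C['side'],D(*b)); print(n,p.round(3),'gap',round(g,4))
s=r.read_state();T=R.from_quat(s['eef_rot']);print(T.as_matrix().round(3))
E
python3 t.py | grep -v int32
```

```text
scene blue
scene red
side blue
side red
t1 [ 0.406 -0.496 -0.125] gap 0.2231
t2 [ 0.392 -0.361 -0.158] gap 0.2748
t3 [ 0.376 -0.234 -0.184] gap 0.3224
cradle [ 0.363  0.042 -0.267] gap 0.4396
t1ne [ 0.467 -0.508 -0.126] gap 0.2013
t1fe [ 0.347 -0.484 -0.112] gap 0.2542
t3ne [ 0.435 -0.249 -0.183] gap 0.2975
t3fe [ 0.318 -0.219 -0.178] gap 0.347
crN [ 0.449  0.055 -0.277] gap 0.4469
crF [ 0.281  0.024 -0.247] gap 0.4378
crNedge [ 0.463  0.058 -0.305] gap 0.4555
[[ 0.331  0.943 -0.   ]
 [ 0.943 -0.331 -0.001]
 [-0.001  0.    -1.   ]]
```

Run:
```python
from h import *
import pickle
for n in('scene','side','wrist'):
    c=pickle.load(open(n+'0.pkl','rb')); print(n,{k:c[k] for k in('fx','fy','cx','cy')})
    print(proj(c,[[0,0,0],[0,0,.15],[.207,.589,.222],[.5,0,0]]).round(0).tolist()); print(R.from_quat(c['orientation']).as_matrix().round(3).tolist())
```

```text
scene {'fx': 361.5289944316432, 'fy': 361.5289944316432, 'cx': 319.4869195590923, 'cy': 197.06284429293243}
[[392.0, 148.0], [397.0, 111.0], [593.0, 137.0], [342.0, 205.0]]
[[-0.455, 0.444, -0.772], [0.89, 0.235, -0.389], [0.009, -0.865, -0.502]]
side {'fx': 453.26046275860483, 'fy': 453.26046275860483, 'cx': 317.939648829616, 'cy': 199.5743845124444}
[[118.0, 229.0], [103.0, 185.0], [201.0, 78.0], [291.0, 217.0]]
[[0.995, -0.066, 0.079], [-0.103, -0.571, 0.814], [-0.008, -0.818, -0.575]]
wrist {'fx': 318.8631878601268, 'fy': 318.8631878601268, 'cx': 322.31693900457213, 'cy': 205.85578469455461}
[[-152.0, 182.0], [-346.0, 214.0], [321.0, 254.0], [48.0, 461.0]]
[[0.332, 0.912, 0.241], [0.943, -0.32, -0.087], [-0.003, 0.256, -0.967]]
```

View pics/wrist0.png

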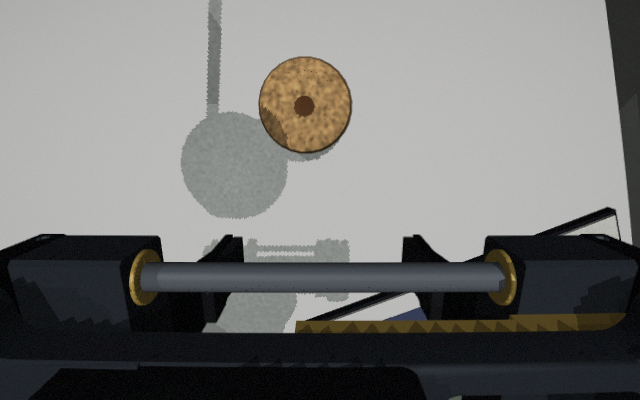

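The projections match the pictures. My side-view rows missed the 300-pixel offset in the composite.

```bash
sed -i 's|150+v\*160/300|150+(v-300)*160/300|' t.py; sed -i 's/^for n,box.*/for n,box in():/' m.py;  python3 t.py
```

```text
t1 [ 0.514 -0.279  0.031] gap 0.0062
t2 [ 0.512 -0.144  0.029] gap 0.0043
t3 [ 0.503 -0.024  0.031] gap 0.0055
cradle [0.499 0.228 0.007] gap 0.0035
t1ne [ 0.578 -0.284  0.034] gap 0.0118
t1fe [ 0.45  -0.275  0.037] gap 0.0104
t3ne [ 0.566 -0.032  0.037] gap 0.0143
t3fe [ 0.44  -0.015  0.03 ] gap 0.0044
crN [0.589 0.243 0.009] gap 0.0148
crF [0.411 0.209 0.011] gap 0.0001
crNedge [ 0.605  0.247 -0.012] gap 0.0232
[[ 0.331  0.943 -0.   ]
 [ 0.943 -0.331 -0.001]
 [-0.001  0.    -1.   ]]
```

Heights and positions are plausible: tins at about 0.03 to 0.04, the cradle floor at about 0.008, and tin spacing of about 0.12. Next I go above for close wrist views.

```bash
python3 -m crank '[{"x":-0.023,"y":0.033,"claw":-1},{"x":-0.046,"y":0.067,"claw":-1},{"x":-0.068,"y":0.1,"claw":-1},{"x":-0.091,"y":0.134,"claw":-1},{"x":-0.114,"y":0.168,"claw":-1}]' 
python3 -m crank '[{"x":-0.023,"y":0.033,"claw":-1},{"x":-0.046,"y":0.067,"claw":-1},{"x":-0.068,"y":0.1,"claw":-1},{"x":-0.091,"y":0.134,"claw":-1},{"x":-0.114,"y":0.168,"claw":-1}]'
python3 -m crank '[{"x":-0.023,"y":0.033,"claw":-1},{"x":-0.046,"y":0.067,"claw":-1},{"x":-0.068,"y":0.1,"claw":-1},{"x":-0.091,"y":0.134,"claw":-1},{"x":-0.114,"y":0.168,"claw":-1}]'
python3 -m crank '[{"az":-0.04,"claw":-1},{"az":-0.08,"claw":-1},{"az":-0.1265,"claw":-1},{"az":-0.1265,"claw":-1},{"az":-0.1265,"claw":-1}]'
python3 - <<'E'
from h import *
import pickle
s=st();c=camera('wrist');cv2.imwrite('pics/w1.png',c['color']);pickle.dump(c,open('w1.pkl','wb'))
E
```

```text
{'time': 0.15, 'ee_pos': [0.2071, 0.5894, 0.2219], 'eef_rot': [0.8159, 0.5782, -0.0004, 0.0003], 'ft_force': [-0.7601, 0.0755, -0.5328], 'torque': [-0.0008, -0.0082, 0.0282], 'width': 0.0868, 'joint_positions': [-1.2556, 0.3327, -0.0647, 1.4607, 0.0216, 1.3499, -0.0885]}schema error: expected keys x, y, z, ax, ay, az, claw
schema error: expected keys x, y, z, ax, ay, az, claw
schema error: expected keys x, y, z, ax, ay, az, claw
schema error: expected keys x, y, z, ax, ay, az, claw
```

View pics/w1.png

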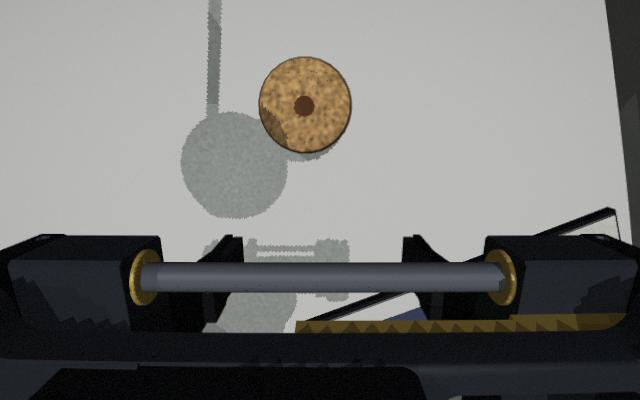

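All keys are required; nothing moved (5 pictures viewed so far).

```bash
python3 -m crank '[{"x":-0.023,"y":0.033,"z":0,"ax":0,"ay":0,"az":0,"claw":-1},{"x":-0.046,"y":0.067,"z":0,"ax":0,"ay":0,"az":0,"claw":-1},{"x":-0.068,"y":0.1,"z":0,"ax":0,"ay":0,"az":0,"claw":-1},{"x":-0.091,"y":0.134,"z":0,"ax":0,"ay":0,"az":0,"claw":-1},{"x":-0.114,"y":0.168,"z":0,"ax":0,"ay":0,"az":0,"claw":-1}]' 
python3 -m crank '[{"x":-0.023,"y":0.033,"z":0,"ax":0,"ay":0,"az":0,"claw":-1},{"x":-0.046,"y":0.067,"z":0,"ax":0,"ay":0,"az":0,"claw":-1},{"x":-0.068,"y":0.1,"z":0,"ax":0,"ay":0,"az":0,"claw":-1},{"x":-0.091,"y":0.134,"z":0,"ax":0,"ay":0,"az":0,"claw":-1},{"x":-0.114,"y":0.168,"z":0,"ax":0,"ay":0,"az":0,"claw":-1}]' 
python3 -m crank '[{"x":-0.023,"y":0.033,"z":0,"ax":0,"ay":0,"az":0,"claw":-1},{"x":-0.046,"y":0.067,"z":0,"ax":0,"ay":0,"az":0,"claw":-1},{"x":-0.068,"y":0.1,"z":0,"ax":0,"ay":0,"az":0,"claw":-1},{"x":-0.091,"y":0.134,"z":0,"ax":0,"ay":0,"az":0,"claw":-1},{"x":-0.114,"y":0.168,"z":0,"ax":0,"ay":0,"az":0,"claw":-1}]' 
python3 -m crank '[{"x":0,"y":0,"z":0,"ax":0,"ay":0,"az":-0.04,"claw":-1},{"x":0,"y":0,"z":0,"ax":0,"ay":0,"az":-0.08,"claw":-1},{"x":0,"y":0,"z":0,"ax":0,"ay":0,"az":-0.1265,"claw":-1},{"x":0,"y":0,"z":0,"ax":0,"ay":0,"az":-0.1265,"claw":-1},{"x":0,"y":0,"z":0,"ax":0,"ay":0,"az":-0.1265,"claw":-1}]'
python3 - <<'E'
from h import *
import pickle
s=st();c=camera('wrist');cv2.imwrite('pics/w1.png',c['color']);pickle.dump(c,open('w1.pkl','wb'))
togo([.57,-.12,.222])
E
```

```text
time: 0.62
ee_pos: [0.3286, 0.4247, 0.2225]
eef_rot: [0.816, 0.578, -0.0, -0.0]
ft_force: [0.9, 0.1, 0.0]
width: 0.0872
time: 1.03
ee_pos: [0.4493, 0.2615, 0.2227]
eef_rot: [0.816, 0.578, 0.0, -0.0]
ft_force: [0.2, 0.2, -0.2]
width: 0.0872
time: 1.45
ee_pos: [0.5701, 0.0983, 0.2227]
eef_rot: [0.816, 0.578, 0.0, -0.0]
ft_force: [0.6, 0.5, 0.5]
width: 0.0868
time: 1.87
ee_pos: [0.5692, 0.1, 0.2224]
eef_rot: [0.737, 0.675, -0.0, -0.0]
ft_force: [0.7, 0.8, -1.2]
width: 0.0869
{'time': 1.8667, 'ee_pos': [0.5692, 0.1, 0.2224], 'eef_rot': [0.7374, 0.6755, -0.0001, -0.0001], 'ft_force': [0.7386, 0.7994, -1.2484], 'torque': [0.0487, -0.005, -0.058], 'width': 0.0869, 'joint_positions': [-0.5403, 0.2288, 0.339, 1.6082, -0.0781, 1.3181, 1.2933]}
shift [-0.2192  0.0201  0.0004]
tool axes cols
 [[ 0.088  0.996 -0.   ]
 [ 0.996 -0.088  0.   ]
 [ 0.    -0.    -1.   ]]
```

```bash
python3 -m crank '[{"x":-0.04,"y":0.003,"z":0,"ax":0,"ay":0,"az":0,"claw":-1},{"x":-0.08,"y":0.006,"z":0,"ax":0,"ay":0,"az":0,"claw":-1},{"x":-0.12,"y":0.01,"z":0,"ax":0,"ay":0,"az":0,"claw":-1},{"x":-0.16,"y":0.014,"z":0,"ax":0,"ay":0,"az":0,"claw":-1},{"x":-0.19,"y":0.018,"z":0,"ax":0,"ay":0,"az":0,"claw":-1}]'
python3 - <<'E'
from h import *
import pickle
s=st();c=camera('wrist');cv2.imwrite('pics/w2.png',c['color']);pickle.dump(c,open('w2.pkl','wb'))
a=pickle.load(open('w1.pkl','rb'))['color'];b=c['color']
cv2.imwrite('pics/w12.png',np.vstack([a[:280],b[:280]]))
E
```

```text
time: 2.33
ee_pos: [0.5705, -0.0945, 0.2229]
eef_rot: [0.738, 0.675, -0.0, 0.0]
ft_force: [-0.5, -0.6, -0.4]
width: 0.0869
{'time': 2.3333, 'ee_pos': [0.5705, -0.0945, 0.2229], 'eef_rot': [0.7381, 0.6747, -0.0, 0.0004], 'ft_force': [-0.454, -0.6186, -0.4026], 'torque': [0.008, 0.0053, 0.0085], 'width': 0.0869, 'joint_positions': [-0.3061, 0.2352, 0.4628, 1.6128, -0.107, 1.3183, 1.6534]}
```

View pics/w12.png

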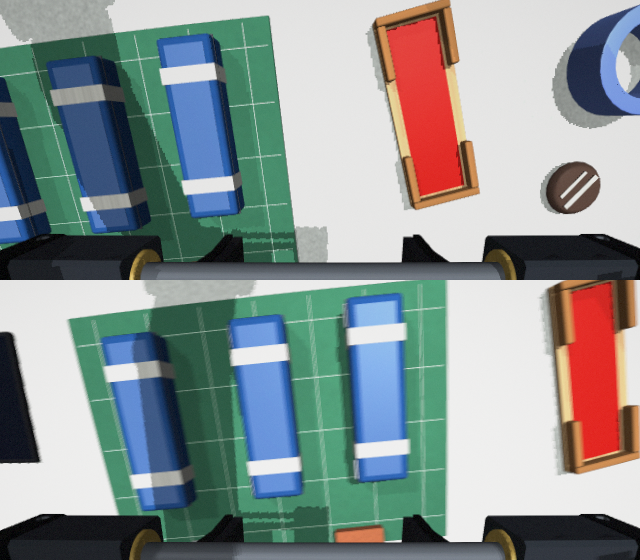

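The picture shows all three tins from above: in w2 the tops span T1 (103..186, 55..228), T2 (231..301, 37..215) and T3 (349..409, 15..203). The cradle is at (555..640, 0..190) there and at (375..478, 2..208) in w1. Now corners to points.

```bash
cat > t2.py <<'E'
from h import *
import pickle
w1,w2=[pickle.load(open(n+'.pkl','rb')) for n in('w1','w2')]
o=lambda L:[(u,v-280) for u,v in L]
tops={'t1':o([(103,338),(152,334),(186,505),(143,509)]),'t2':o([(231,320),(282,316),(301,493),(254,496)]),'t3':o([(349,298),(402,295),(409,478),(357,482)])}
for n,L in tops.items():
    p=onplane(w2,L,.04); a,b=(p[0]+p[1])/2,(p[2]+p[3])/2
    print(n,'c',p.mean(0).round(4),'len',np.linalg.norm(b-a).round(3),'w',np.linalg.norm(p[0]-p[1]).round(3),np.linalg.norm(p[2]-p[3]).round(3),'yaw',np.degrees(np.arctan2(*(b-a)[1::-1])).round(2))
for n,a,b in(('t3TL',(158,39),(349,18)),('t3TR',(210,36),(402,15)),('t2TL',(48,61),(231,40)),('t2BL',(91,231),(254,216)),('crTL',(376,24),(556,296-280)),('crBL',(414,208),(570,473-280)),('crBR',(478,191),(638,461-280)),('floorBL',(416,194),(573,460-280)),('floorTL',(387,28),(565,290-280))):
    print(n,*[x.round(4) for x in tri(w1,a,w2,b)])
# cradle red floor
h=cv2.cvtColor(w1['color'],cv2.COLOR_BGR2HSV);m=cv2.inRange(h,(0,180,120),(4,255,255))|cv2.inRange(h,(176,180,120),(180,255,255));m[:,:370]=0;m[:,490:]=0;m[230:]=0
cs,_=cv2.findContours(m,0,2);q=max(cs,key=cv2.contourArea);print('red hull',cv2.convexHull(q).reshape(-1,2).tolist())
rim=onplane(w1,[(376,24),(449,1),(478,191),(414,208)],.024);print('rim',rim.round(4).tolist(),rim.mean(0).round(4),np.linalg.norm(rim[0]-rim[3]),np.linalg.norm(rim[2]-rim[3]))
E
python3 t2.py
```

```text
t1 c [ 0.5096 -0.2788  0.04  ] len 0.182 w 0.051 0.051 yaw -0.18
t2 c [ 0.5063 -0.1468  0.04  ] len 0.182 w 0.051 0.053 yaw -0.56
t3 c [ 0.4989 -0.0282  0.04  ] len 0.185 w 0.052 0.058 yaw -0.28
t3TL [ 0.4034 -0.0528  0.0325] 0.0004
t3TR [4.052e-01 2.000e-04 3.130e-02] 0.0004
t2TL [ 0.4123 -0.173   0.0332] 0.0011
t2BL [ 0.5985 -0.1757  0.0345] 0.0002
crTL [0.4086 0.1714 0.0108] 0.0083
crBL [0.6125 0.2101 0.0038] 0.0
crBR [0.5982 0.2838 0.0151] 0.0065
floorBL [0.596  0.2133 0.0021] 0.0013
floorTL [0.4067 0.1846 0.0041] 0.0015
red hull [[433, 18], [435, 20], [438, 32], [439, 37], [451, 107], [456, 137], [461, 168], [463, 181], [463, 184], [441, 190], [421, 195], [420, 195], [419, 191], [411, 156], [395, 79], [387, 34], [387, 31], [388, 30], [397, 27], [421, 20], [425, 19], [430, 18]]
rim [[0.4077, 0.1694, 0.024], [0.3923, 0.2443, 0.024], [0.5926, 0.2793, 0.024], [0.6065, 0.2046, 0.024]] [0.4998 0.2244 0.024 ] 0.2019419764297253 0.07597157426400494
```

```bash
python3 -m crank '[{"x":0.015,"y":-0.02,"z":0.025,"ax":0,"ay":0,"az":-0.01,"claw":-1},{"x":0.03,"y":-0.04,"z":0.05,"ax":0,"ay":0,"az":-0.02,"claw":-1},{"x":0.045,"y":-0.06,"z":0.075,"ax":0,"ay":0,"az":-0.03,"claw":-1},{"x":0.06,"y":-0.077,"z":0.103,"ax":0,"ay":0,"az":-0.042,"claw":-1},{"x":0.06,"y":-0.077,"z":0.103,"ax":0,"ay":0,"az":-0.042,"claw":-1}]'
python3 - <<'E'
from h import *
import pickle
s=st();c=camera('wrist');pickle.dump(c,open('w3.pkl','wb'))
im=c['color'].copy()
for p in proj(c,[[.404,-.056,.04],[.404,0,.04],[.594,0,.04],[.594,-.056,.04]]): cv2.circle(im,tuple(int(x) for x in p),3,(0,0,255),1)
cv2.imwrite('pics/w3.png',im)
togo([.499,-.028,.010])
E
```

```text
time: 2.8
ee_pos: [0.4938, -0.0209, 0.1145]
eef_rot: [0.706, 0.708, -0.003, -0.003]
ft_force: [-0.5, 0.3, -0.9]
width: 0.087
{'time': 2.8, 'ee_pos': [0.4938, -0.0209, 0.1145], 'eef_rot': [0.7063, 0.7079, -0.0028, -0.0035], 'ft_force': [-0.4814, 0.3388, -0.8507], 'torque': [0.0234, 0.0391, -0.0298], 'width': 0.087, 'joint_positions': [-0.4068, 0.1436, 0.387, 1.9436, -0.0627, 1.0746, 1.58]}
shift [-0.0056  0.003   0.1071]
tool axes cols
 [[-0.     1.    -0.005]
 [ 1.     0.     0.   ]
 [ 0.    -0.005 -1.   ]]
```

View pics/w3.png

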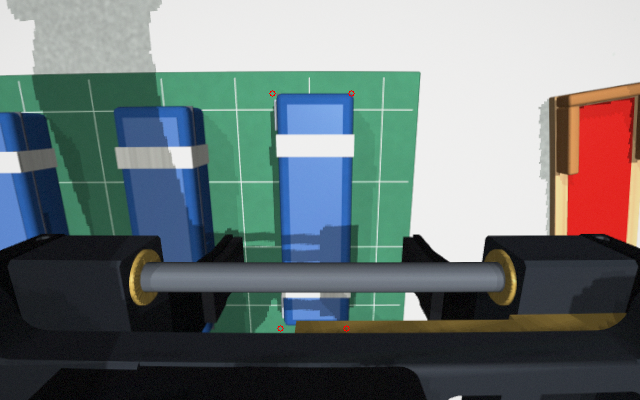

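Projected corners match the tin top within 2 to 4 px. Descending and gripping.

```bash
python3 -m crank '[{"x":-0.003,"y":0,"z":0.03,"ax":0,"ay":0,"az":0,"claw":-1},{"x":-0.003,"y":0,"z":0.06,"ax":0,"ay":0,"az":0,"claw":-1},{"x":-0.003,"y":0,"z":0.085,"ax":0,"ay":0,"az":0,"claw":-1},{"x":-0.003,"y":0,"z":0.1,"ax":0,"ay":0,"az":0,"claw":-1},{"x":-0.003,"y":0,"z":0.108,"ax":0,"ay":0,"az":0,"claw":-1}]' 
python3 -m crank '[{"x":0,"y":0,"z":0,"ax":0,"ay":0,"az":0,"claw":-0.2},{"x":0,"y":0,"z":0,"ax":0,"ay":0,"az":0,"claw":0.1},{"x":0,"y":0,"z":0,"ax":0,"ay":0,"az":0,"claw":0.3},{"x":0,"y":0,"z":0,"ax":0,"ay":0,"az":0,"claw":0.6},{"x":0,"y":0,"z":0,"ax":0,"ay":0,"az":0,"claw":1}]' 35
python3 -c "
from h import *
st()"
```

```text
time: 3.27
ee_pos: [0.4996, -0.0279, 0.0104]
eef_rot: [0.708, 0.706, -0.001, -0.0]
ft_force: [-0.1, 0.1, -0.4]
width: 0.0871
time: 3.68
ee_pos: [0.5003, -0.0274, 0.0125]
eef_rot: [0.707, 0.707, 0.001, 0.0]
ft_force: [0.4, 0.4, -0.3]
width: 0.0613
{'time': 3.6833, 'ee_pos': [0.5003, -0.0274, 0.0125], 'eef_rot': [0.7075, 0.7068, 0.0008, 0.0005], 'ft_force': [0.4105, 0.4086, -0.3433], 'torque': [0.0546, 0.0045, 0.0477], 'width': 0.0613, 'joint_positions': [-0.3676, 0.3048, 0.373, 2.0143, -0.1472, 0.8459, 1.6574]}
```

```bash
python3 -m crank '[{"x":0,"y":0,"z":0,"ax":0,"ay":0,"az":0,"claw":1},{"x":0,"y":0,"z":0,"ax":0,"ay":0,"az":0,"claw":1},{"x":0,"y":0,"z":0,"ax":0,"ay":0,"az":0,"claw":1},{"x":0,"y":0,"z":0,"ax":0,"ay":0,"az":0,"claw":1},{"x":0,"y":0,"z":0,"ax":0,"ay":0,"az":0,"claw":1}]' 35
python3 -m crank '[{"x":0,"y":0,"z":-0.005,"ax":0,"ay":0,"az":0,"claw":1},{"x":0,"y":0,"z":-0.02,"ax":0,"ay":0,"az":0,"claw":1},{"x":0,"y":0,"z":-0.045,"ax":0,"ay":0,"az":0,"claw":1},{"x":0,"y":0,"z":-0.07,"ax":0,"ay":0,"az":0,"claw":1},{"x":0,"y":0,"z":-0.09,"ax":0,"ay":0,"az":0,"claw":1}]'
python3 -m crank '[{"x":0,"y":0,"z":-0.005,"ax":0,"ay":0,"az":0,"claw":1},{"x":0,"y":0,"z":-0.01,"ax":0,"ay":0,"az":0,"claw":1},{"x":0,"y":0,"z":-0.01,"ax":0,"ay":0,"az":0,"claw":1},{"x":0,"y":0,"z":-0.01,"ax":0,"ay":0,"az":0,"claw":1},{"x":0,"y":0,"z":-0.01,"ax":0,"ay":0,"az":0,"claw":1}]'
cat > tq.py <<'E'
from h import *
# average wrist readings over a few control periods (camera calls advance time 0.05 s)
F=[];Q=[]
for i in range(6):
    s=r.read_state();F.append(s['ft_force']);Q.append(s['torque']);camera('side')
s=st();print('F',np.mean(F,0).round(3),'T',np.mean(Q,0).round(4),'sd',np.std(Q,0).round(4))
E
python3 tq.py
```

```text
time: 4.1
ee_pos: [0.5001, -0.0272, 0.0123]
eef_rot: [0.707, 0.707, 0.001, 0.0]
ft_force: [-2.0, 1.6, 6.8]
width: 0.056
time: 4.52
ee_pos: [0.4993, -0.0279, 0.1031]
eef_rot: [0.708, 0.707, -0.0, 0.0]
ft_force: [0.9, 0.2, -2.4]
width: 0.0561
time: 4.93
ee_pos: [0.4987, -0.0275, 0.1102]
eef_rot: [0.707, 0.707, -0.001, -0.001]
ft_force: [0.1, -0.8, -2.8]
width: 0.0554
{'time': 5.2333, 'ee_pos': [0.4993, -0.0276, 0.1112], 'eef_rot': [0.7074, 0.7068, -0.0002, -0.0002], 'ft_force': [-0.5979, -0.8108, -3.3924], 'torque': [-0.0006, -0.0213, -0.0482], 'width': 0.056, 'joint_positions': [-0.4017, 0.1547, 0.3974, 1.9403, -0.0683, 1.06, 1.5949]}
F [-0.208 -0.182 -2.672] T [ 0.0155 -0.0051 -0.0005] sd [0.0223 0.0382 0.0265]
```

```bash
python3 -m crank '[{"x":0,"y":0,"z":0,"ax":0.055,"ay":0,"az":0,"claw":1},{"x":0,"y":0,"z":0,"ax":0.11,"ay":0,"az":0,"claw":1},{"x":0,"y":0,"z":0,"ax":0.165,"ay":0,"az":0,"claw":1},{"x":0,"y":0,"z":0,"ax":0.218,"ay":0,"az":0,"claw":1},{"x":0,"y":0,"z":0,"ax":0.218,"ay":0,"az":0,"claw":1}]'
python3 -m crank '[{"x":0,"y":0,"z":0,"ax":0,"ay":0,"az":0,"claw":1},{"x":0,"y":0,"z":0,"ax":0,"ay":0,"az":0,"claw":1},{"x":0,"y":0,"z":0,"ax":0,"ay":0,"az":0,"claw":1},{"x":0,"y":0,"z":0,"ax":0,"ay":0,"az":0,"claw":1},{"x":0,"y":0,"z":0,"ax":0,"ay":0,"az":0,"claw":1}]'
python3 -m crank '[{"x":0,"y":0,"z":0,"ax":-0.055,"ay":0,"az":0,"claw":1},{"x":0,"y":0,"z":0,"ax":-0.11,"ay":0,"az":0,"claw":1},{"x":0,"y":0,"z":0,"ax":-0.165,"ay":0,"az":0,"claw":1},{"x":0,"y":0,"z":0,"ax":-0.218,"ay":0,"az":0,"claw":1},{"x":0,"y":0,"z":0,"ax":-0.218,"ay":0,"az":0,"claw":1}]'
python3 tq.py
python3 -m crank '[{"x":0,"y":0,"z":0,"ax":-0.055,"ay":0,"az":0,"claw":1},{"x":0,"y":0,"z":0,"ax":-0.11,"ay":0,"az":0,"claw":1},{"x":0,"y":0,"z":0,"ax":-0.165,"ay":0,"az":0,"claw":1},{"x":0,"y":0,"z":0,"ax":-0.218,"ay":0,"az":0,"claw":1},{"x":0,"y":0,"z":0,"ax":-0.218,"ay":0,"az":0,"claw":1}]'
python3 -m crank '[{"x":0,"y":0,"z":0,"ax":0,"ay":0,"az":0,"claw":1},{"x":0,"y":0,"z":0,"ax":0,"ay":0,"az":0,"claw":1},{"x":0,"y":0,"z":0,"ax":0,"ay":0,"az":0,"claw":1},{"x":0,"y":0,"z":0,"ax":0,"ay":0,"az":0,"claw":1},{"x":0,"y":0,"z":0,"ax":0,"ay":0,"az":0,"claw":1}]'
python3 -m crank '[{"x":0,"y":0,"z":0,"ax":0.055,"ay":0,"az":0,"claw":1},{"x":0,"y":0,"z":0,"ax":0.11,"ay":0,"az":0,"claw":1},{"x":0,"y":0,"z":0,"ax":0.165,"ay":0,"az":0,"claw":1},{"x":0,"y":0,"z":0,"ax":0.218,"ay":0,"az":0,"claw":1},{"x":0,"y":0,"z":0,"ax":0.218,"ay":0,"az":0,"claw":1}]'
python3 tq.py
```

```text
time: 5.65
ee_pos: [0.4995, -0.027, 0.1075]
eef_rot: [0.689, 0.69, -0.158, -0.156]
ft_force: [-0.4, 0.8, -3.4]
width: 0.0554
time: 6.07
ee_pos: [0.4995, -0.0274, 0.1127]
eef_rot: [0.691, 0.69, -0.152, -0.152]
ft_force: [-0.4, -0.0, -3.2]
width: 0.0558
time: 6.48
ee_pos: [0.496, -0.0277, 0.1117]
eef_rot: [0.708, 0.706, 0.003, 0.001]
ft_force: [0.4, -0.1, -2.6]
width: 0.0557
{'time': 6.7833, 'ee_pos': [0.5004, -0.0275, 0.1117], 'eef_rot': [0.7073, 0.7069, -0.0004, -0.0001], 'ft_force': [-0.6531, -0.1253, -2.5674], 'torque': [0.0615, -0.02, -0.0008], 'width': 0.0554, 'joint_positions': [-0.4153, 0.1571, 0.4125, 1.9378, -0.0713, 1.0615, 1.5977]}
F [ 0.451  0.359 -2.535] T [0.0184 0.0543 0.0069] sd [0.0363 0.0477 0.0321]
time: 7.2
ee_pos: [0.4951, -0.0278, 0.1081]
eef_rot: [0.691, 0.69, 0.152, 0.152]
ft_force: [-1.4, -0.6, -4.6]
width: 0.0559
time: 7.62
ee_pos: [0.5003, -0.0277, 0.1118]
eef_rot: [0.691, 0.69, 0.152, 0.153]
ft_force: [-2.6, -1.2, -4.3]
width: 0.0556
time: 8.03
ee_pos: [0.5021, -0.0268, 0.1108]
eef_rot: [0.707, 0.708, -0.003, -0.002]
ft_force: [-0.2, 1.1, -2.7]
width: 0.0556
{'time': 8.3333, 'ee_pos': [0.499, -0.0276, 0.1118], 'eef_rot': [0.7075, 0.7067, 0.0009, 0.0003], 'ft_force': [0.1127, -0.5928, -3.0101], 'torque': [0.0126, -0.0496, 0.0449], 'width': 0.0555, 'joint_positions': [-0.4476, 0.1527, 0.4478, 1.9446, -0.0766, 1.0586, 1.6029]}
F [-0.228  0.188 -2.85 ] T [ 0.0161 -0.0337 -0.0151] sd [0.0436 0.0397 0.0211]
```

Torque about y differs by 0.088 Nm between ends (expected about 0.118 if loose), with noise of about 0.025. I'll repeat with more samples to be sure.

```bash
sed -i 's/range(6)/range(14)/' tq.py
python3 tq.py
python3 -m crank '[{"x":0,"y":0,"z":0,"ax":0.055,"ay":0,"az":0,"claw":1},{"x":0,"y":0,"z":0,"ax":0.11,"ay":0,"az":0,"claw":1},{"x":0,"y":0,"z":0,"ax":0.165,"ay":0,"az":0,"claw":1},{"x":0,"y":0,"z":0,"ax":0.218,"ay":0,"az":0,"claw":1},{"x":0,"y":0,"z":0,"ax":0.218,"ay":0,"az":0,"claw":1}]'
python3 -m crank '[{"x":0,"y":0,"z":0,"ax":0,"ay":0,"az":0,"claw":1},{"x":0,"y":0,"z":0,"ax":0,"ay":0,"az":0,"claw":1},{"x":0,"y":0,"z":0,"ax":0,"ay":0,"az":0,"claw":1},{"x":0,"y":0,"z":0,"ax":0,"ay":0,"az":0,"claw":1},{"x":0,"y":0,"z":0,"ax":0,"ay":0,"az":0,"claw":1}]'
python3 -m crank '[{"x":0,"y":0,"z":0,"ax":-0.055,"ay":0,"az":0,"claw":1},{"x":0,"y":0,"z":0,"ax":-0.11,"ay":0,"az":0,"claw":1},{"x":0,"y":0,"z":0,"ax":-0.165,"ay":0,"az":0,"claw":1},{"x":0,"y":0,"z":0,"ax":-0.218,"ay":0,"az":0,"claw":1},{"x":0,"y":0,"z":0,"ax":-0.218,"ay":0,"az":0,"claw":1}]'
python3 tq.py
```

```text
{'time': 9.0333, 'ee_pos': [0.4995, -0.0275, 0.1115], 'eef_rot': [0.7074, 0.7068, 0.0, -0.0], 'ft_force': [-0.5696, -0.5235, -2.0802], 'torque': [0.0692, -0.0015, 0.0236], 'width': 0.0559, 'joint_positions': [-0.4477, 0.1558, 0.4479, 1.9422, -0.0772, 1.06, 1.6033]}
F [ 0.08  -0.137 -2.744] T [ 0.0242 -0.0633  0.0028] sd [0.0282 0.0273 0.0371]
time: 9.45
ee_pos: [0.4996, -0.0269, 0.1076]
eef_rot: [0.689, 0.69, -0.158, -0.156]
ft_force: [-1.0, 1.3, -4.5]
width: 0.0557
time: 9.87
ee_pos: [0.4996, -0.0274, 0.1127]
eef_rot: [0.691, 0.69, -0.151, -0.152]
ft_force: [10.0, 0.1, -9.2]
width: 0.0559
time: 10.28
ee_pos: [0.496, -0.0277, 0.1117]
eef_rot: [0.708, 0.706, 0.003, 0.001]
ft_force: [-0.3, -1.1, -2.9]
width: 0.0554
{'time': 10.9833, 'ee_pos': [0.4995, -0.0276, 0.1114], 'eef_rot': [0.7074, 0.7068, -0.0002, -0.0001], 'ft_force': [0.6957, 0.2969, -3.7188], 'torque': [0.0144, 0.134, -0.0331], 'width': 0.0555, 'joint_positions': [-0.4634, 0.1571, 0.4654, 1.9427, -0.0804, 1.0601, 1.6064]}
F [ 0.207 -0.066 -2.954] T [0.0224 0.0491 0.0088] sd [0.0353 0.0436 0.0341]
```

Now -0.063 → +0.049 Nm (0.112 swing), plus a 13 N knock as the piece hit the end: this tin (T3) is the rattler. I move toward the cradle and look.

```bash
python3 -m crank '[{"x":0.005,"y":0.003,"z":-0.01,"ax":0,"ay":0,"az":-0.005,"claw":1},{"x":0.02,"y":0.01,"z":-0.02,"ax":0,"ay":0,"az":-0.015,"claw":1},{"x":0.04,"y":0.02,"z":-0.03,"ax":0,"ay":0,"az":-0.025,"claw":1},{"x":0.06,"y":0.03,"z":-0.04,"ax":0,"ay":0,"az":-0.035,"claw":1},{"x":0.08,"y":0.04,"z":-0.049,"ax":0,"ay":0,"az":-0.045,"claw":1}]'
python3 -m crank '[{"x":0.02,"y":0.005,"z":0,"ax":0,"ay":0,"az":-0.01,"claw":1},{"x":0.04,"y":0.01,"z":0,"ax":0,"ay":0,"az":-0.02,"claw":1},{"x":0.055,"y":0.02,"z":0,"ax":0,"ay":0,"az":-0.03,"claw":1},{"x":0.065,"y":0.025,"z":0,"ax":0,"ay":0,"az":-0.042,"claw":1},{"x":0.07,"y":0.03,"z":0,"ax":0,"ay":0,"az":-0.042,"claw":1}]'
python3 -m crank '[{"x":0,"y":0,"z":0,"ax":0,"ay":0,"az":0,"claw":1},{"x":0,"y":0,"z":0,"ax":0,"ay":0,"az":0,"claw":1},{"x":0,"y":0,"z":0,"ax":0,"ay":0,"az":0,"claw":1},{"x":0,"y":0,"z":0,"ax":0,"ay":0,"az":0,"claw":1},{"x":0,"y":0,"z":0,"ax":0,"ay":0,"az":0,"claw":1}]'
python3 - <<'E'
from h import *
import pickle
s=st();c=camera('wrist');pickle.dump(c,open('w4.pkl','wb'))
im=c['color'][0:300]
cv2.imwrite('pics/w4.png',cv2.resize(im[:,240:640],(800,600),interpolation=2))
h=cv2.cvtColor(c['color'],cv2.COLOR_BGR2HSV);m=cv2.inRange(h,(0,180,90),(4,255,255))|cv2.inRange(h,(176,180,90),(180,255,255))
cs,_=cv2.findContours(m,0,2);q=max(cs,key=cv2.contourArea);print('red hull',cv2.approxPolyDP(q,2,True).reshape(-1,2).tolist())
E
```

```text
time: 11.4
ee_pos: [0.5403, 0.0539, 0.1621]
eef_rot: [0.674, 0.738, 0.001, 0.0]
ft_force: [0.2, 0.5, -2.8]
width: 0.056
time: 11.82
ee_pos: [0.5627, 0.1271, 0.1598]
eef_rot: [0.642, 0.767, -0.0, -0.001]
ft_force: [0.0, -0.4, -3.9]
width: 0.0558
time: 12.23
ee_pos: [0.5631, 0.124, 0.1606]
eef_rot: [0.644, 0.765, 0.0, -0.0]
ft_force: [0.3, -0.3, -1.7]
width: 0.0559
{'time': 12.2333, 'ee_pos': [0.5631, 0.124, 0.1606], 'eef_rot': [0.6438, 0.7652, 0.0, -0.0], 'ft_force': [0.2537, -0.3264, -1.7387], 'torque': [0.0256, 0.0812, -0.0026], 'width': 0.0559, 'joint_positions': [-0.5992, 0.2722, 0.3595, 1.6932, -0.1019, 1.1947, 1.5283]}
red hull [[416, 42], [404, 238], [454, 235], [474, 42]]
```

View pics/w4.png

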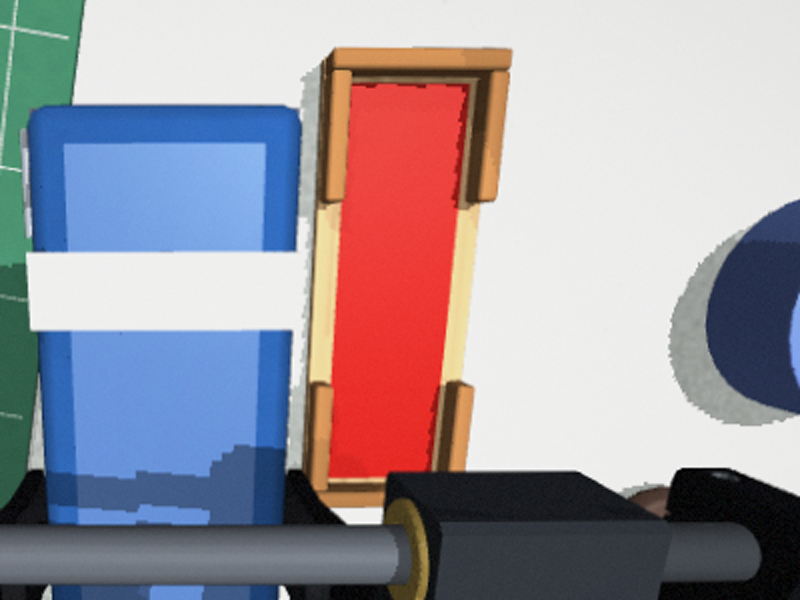

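The view shows the cradle with red floor corners near (416,42), (474,42), (454,235) and (404,238). The tin is square in the hand, with its far top edge at row about 52, columns 254 to 390.

```bash
cat > t3.py <<'E'
from h import *
import pickle
w1,c=[pickle.load(open(n+'.pkl','rb')) for n in('w1','w4')]
def red(c):
    h=cv2.cvtColor(c['color'],cv2.COLOR_BGR2HSV);m=cv2.inRange(h,(0,180,90),(4,255,255))|cv2.inRange(h,(176,180,90),(180,255,255));m[240:]=0;return m
print('heights',[tri(w1,a,c,b)[0].round(4).tolist() for a,b in(((433,18),(474,42)),((463,184),(454,235)),((420,195),(404,238)))])
m=red(c)
rows=range(108,186,6)
L=[(np.nonzero(m[v])[0].min()-.5,v) for v in rows];Rr=[(np.nonzero(m[v])[0].max()+.5,v) for v in rows]
Fc=range(425,470,4);Nc=range(412,450,4)
Fe=[(u,np.nonzero(m[:,u])[0].min()-.5) for u in Fc];Ne=[(u,np.nonzero(m[:,u])[0].max()+.5) for u in Nc]
for z in(.004,.008):
    P=[onplane(c,x,z)[:,:2] for x in(L,Rr,Fe,Ne)]
    yaw=[np.degrees(np.arctan(np.polyfit(p[:,0],p[:,1],1)[0])) for p in P[:2]]+[-np.degrees(np.arctan(np.polyfit(p[:,1],p[:,0],1)[0])) for p in P[2:]]
    a=np.radians(np.mean(yaw[:2]));ex=np.array([np.cos(a),np.sin(a)]);ey=np.array([-ex[1],ex[0]])
    l,rr=(P[0]@ey).mean(),(P[1]@ey).mean();f,n=(P[2]@ex).mean(),(P[3]@ex).mean()
    print('z',z,'yaw',np.round(yaw,2),'W',round(rr-l,4),'Len',round(n-f,4),'centre',(ex*(f+n)/2+ey*(l+rr)/2).round(4))
rim=onplane(c,[(240+u/2,v/2) for u,v in((333,48),(512,49),(467,505),(314,505))],.024)[:,:2];print('rim',rim.round(4).tolist(),rim.mean(0).round(4))
# tin in hand: far end in tool frame
s=r.read_state();T=R.from_quat(s['eef_rot']);
zt=s['ee_pos'][2]+.028
e=onplane(c,[(254,53),(390,53)],zt);print('tin end, tool',T.inv().apply(e-s['ee_pos']).round(4).tolist(),'sep',np.linalg.norm(e[0]-e[1]))
print('tool yaw',np.degrees(np.arctan2(T.as_matrix()[1,0],T.as_matrix()[0,0]))-90)
E
python3 t3.py
```

```text
heights [[0.4137, 0.2191, 0.0503], [0.5921, 0.2806, -0.019], [0.5938, 0.2145, 0.0148]]
z 0.004 yaw [10.08 10.65 10.43 16.36] W 0.0555 Len 0.1902 centre [0.4983 0.2267]
z 0.008 yaw [10.08 10.65 10.43 16.36] W 0.0548 Len 0.1878 centre [0.4983 0.2253]
rim [[0.4028, 0.1688], [0.3892, 0.2443], [0.5941, 0.2848], [0.6072, 0.2081]] [0.4983 0.2265]
tin end, tool [[-0.0263, -0.0954, -0.028], [0.0264, -0.0954, -0.028]] sep 0.052607553366198816
tool yaw 9.866970834973117
```

Rim and floor agree: centre about (0.498, 0.226), yaw about 10.4°, and the tin is centred in the jaws within 1 mm. I move over it, lower to a hover 10 mm over the walls, and look.

```bash
python3 -m crank '[{"x":0.012,"y":-0.005,"z":0,"ax":0,"ay":0,"az":-0.005,"claw":1},{"x":0.04,"y":-0.016,"z":0,"ax":0,"ay":0,"az":-0.005,"claw":1},{"x":0.07,"y":-0.028,"z":0,"ax":0,"ay":0,"az":-0.005,"claw":1},{"x":0.098,"y":-0.04,"z":0,"ax":0,"ay":0,"az":-0.005,"claw":1},{"x":0.113,"y":-0.046,"z":0,"ax":0,"ay":0,"az":-0.005,"claw":1}]'
python3 -m crank '[{"x":0,"y":0,"z":0.01,"ax":0,"ay":0,"az":0,"claw":1},{"x":0,"y":0,"z":0.035,"ax":0,"ay":0,"az":0,"claw":1},{"x":0,"y":0,"z":0.065,"ax":0,"ay":0,"az":0,"claw":1},{"x":0,"y":0,"z":0.095,"ax":0,"ay":0,"az":0,"claw":1},{"x":0,"y":0,"z":0.114,"ax":0,"ay":0,"az":0,"claw":1}]'
python3 -m crank '[{"x":0,"y":0,"z":0,"ax":0,"ay":0,"az":0,"claw":1},{"x":0,"y":0,"z":0,"ax":0,"ay":0,"az":0,"claw":1},{"x":0,"y":0,"z":0,"ax":0,"ay":0,"az":0,"claw":1},{"x":0,"y":0,"z":0,"ax":0,"ay":0,"az":0,"claw":1},{"x":0,"y":0,"z":0,"ax":0,"ay":0,"az":0,"claw":1}]'
python3 - <<'E'
from h import *
import pickle
s=st();c=camera('wrist');pickle.dump(c,open('w5.pkl','wb'))
cv2.imwrite('pics/w5.png',cv2.resize(c['color'][0:250,200:440],(576,600),interpolation=2))
E
```

```text
time: 12.7
ee_pos: [0.4955, 0.2325, 0.1606]
eef_rot: [0.638, 0.77, 0.0, -0.001]
ft_force: [0.5, 0.6, -3.5]
width: 0.0556
time: 13.12
ee_pos: [0.4969, 0.2276, 0.0437]
eef_rot: [0.639, 0.769, -0.001, -0.0]
ft_force: [-0.7, -0.5, -2.6]
width: 0.0556
time: 13.53
ee_pos: [0.4993, 0.2287, 0.0481]
eef_rot: [0.639, 0.769, 0.001, 0.0]
ft_force: [0.3, 0.1, -2.6]
width: 0.0557
{'time': 13.5333, 'ee_pos': [0.4993, 0.2287, 0.0481], 'eef_rot': [0.6395, 0.7688, 0.0013, 0.0003], 'ft_force': [0.303, 0.1244, -2.5578], 'torque': [0.0507, 0.0671, -0.0125], 'width': 0.0557, 'joint_positions': [-0.7419, 0.3361, 0.2673, 1.8663, -0.1077, 0.9505, 1.3277]}
```

View pics/w5.png

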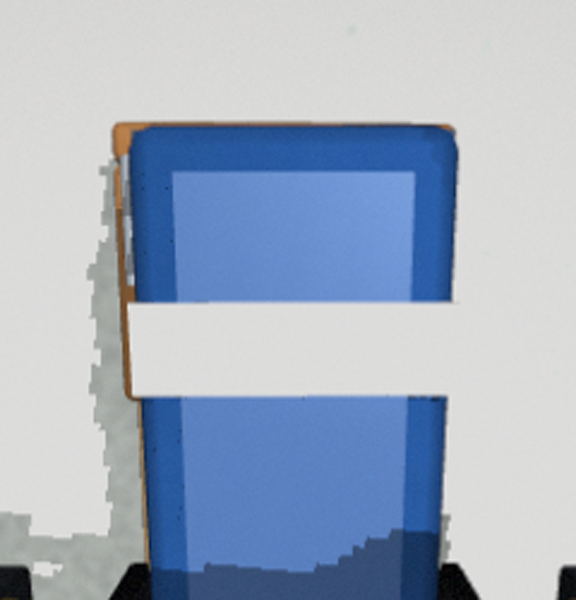

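The view shows the rim's far corners at crop (113,124) and (455,124); the tin is slightly to the right (tool +x) of the nest. Computing the offset.

Run:
```python
from h import *
import pickle
c=pickle.load(open('w5.pkl','rb'));s=r.read_state();T=R.from_quat(s['eef_rot'])
px=lambda L:[(200+u/2.4,v/2.4) for u,v in L]
a=T.inv().apply(onplane(c,px([(113,124),(455,124),(131,398)]),.024)-s['ee_pos'])
print('rim FL FR  left-mid',a.round(4).tolist(),'mid',(a[0]+a[1])[:2]/2,'w',a[1,0]-a[0,0],'left edge ang',np.degrees(np.arctan2(a[2,0]-a[0,0],a[2,1]-a[0,1])))
z=s['ee_pos'][2]+.028
b=T.inv().apply(onplane(c,px([(131,128),(457,128),(150,565),(441,530)]),z)-s['ee_pos']);print('tin',b.round(4).tolist(),'angs',np.degrees(np.arctan2(b[2,0]-b[0,0],b[2,1]-b[0,1])),np.degrees(np.arctan2(b[3,0]-b[1,0],b[3,1]-b[1,1])))
print(T.as_matrix().round(3))
```

```text
rim FL FR  left-mid [[-0.04, -0.1059, 0.0236], [0.0365, -0.1059, 0.0237], [-0.0391, -0.0444, 0.0237]] mid [-0.00177145 -0.10590957] w 0.0764841702546034 left edge ang 0.8236339381116096
tin [[-0.0258, -0.0951, -0.0282], [0.0268, -0.0951, -0.0282], [-0.0262, -0.0204, -0.0281], [0.0274, -0.0272, -0.028]] angs -0.31140427709954754 0.5296135976072806
[[-0.182  0.983  0.002]
 [ 0.983  0.182  0.001]
 [ 0.001  0.002 -1.   ]]
```

```bash
python3 -m crank '[{"x":-0.002,"y":0,"z":0,"ax":0,"ay":0,"az":-0.001,"claw":1},{"x":-0.002,"y":0,"z":0.006,"ax":0,"ay":0,"az":-0.001,"claw":1},{"x":-0.002,"y":0,"z":0.011,"ax":0,"ay":0,"az":-0.001,"claw":1},{"x":-0.002,"y":0,"z":0.015,"ax":0,"ay":0,"az":-0.001,"claw":1},{"x":-0.002,"y":0,"z":0.018,"ax":0,"ay":0,"az":-0.001,"claw":1}]'
python3 -m crank '[{"x":0,"y":0,"z":0.002,"ax":0,"ay":0,"az":0,"claw":1},{"x":0,"y":0,"z":0.004,"ax":0,"ay":0,"az":0,"claw":1},{"x":0,"y":0,"z":0.006,"ax":0,"ay":0,"az":0,"claw":1},{"x":0,"y":0,"z":0.007,"ax":0,"ay":0,"az":0,"claw":1},{"x":0,"y":0,"z":0.007,"ax":0,"ay":0,"az":0,"claw":1}]'
sed -i 's/range(14)/range(2)/' tq.py; python3 tq.py
```

```text
time: 14.0
ee_pos: [0.4991, 0.2262, 0.0281]
eef_rot: [0.639, 0.769, 0.0, 0.0]
ft_force: [2.0, -0.5, 1.7]
width: 0.0559
time: 14.42
ee_pos: [0.4995, 0.2264, 0.0237]
eef_rot: [0.639, 0.769, 0.001, -0.0]
ft_force: [-7.0, -5.3, 26.4]
width: 0.0558
{'time': 14.5167, 'ee_pos': [0.4995, 0.2264, 0.0237], 'eef_rot': [0.6388, 0.7693, 0.0007, 0.0], 'ft_force': [-6.7551, -5.4634, 25.3436], 'torque': [-1.1498, 1.7796, 0.0817], 'width': 0.0558, 'joint_positions': [-0.7323, 0.3705, 0.2621, 1.8819, -0.1204, 0.903, 1.343]}
F [-6.955 -5.35  26.294] T [-1.1414  1.8939  0.0792] sd [0.0046 0.012  0.0082]
```

Contact at 26 N before seating, at the far-left corner. I back off and look again.

```bash
python3 -m crank '[{"x":0,"y":0,"z":-0.004,"ax":0,"ay":0,"az":0,"claw":1},{"x":0,"y":0,"z":-0.01,"ax":0,"ay":0,"az":0,"claw":1},{"x":0,"y":0,"z":-0.018,"ax":0,"ay":0,"az":0,"claw":1},{"x":0,"y":0,"z":-0.025,"ax":0,"ay":0,"az":0,"claw":1},{"x":0,"y":0,"z":-0.025,"ax":0,"ay":0,"az":0,"claw":1}]'
python3 -m crank '[{"x":0,"y":0,"z":0,"ax":0,"ay":0,"az":0,"claw":1},{"x":0,"y":0,"z":0,"ax":0,"ay":0,"az":0,"claw":1},{"x":0,"y":0,"z":0,"ax":0,"ay":0,"az":0,"claw":1},{"x":0,"y":0,"z":0,"ax":0,"ay":0,"az":0,"claw":1},{"x":0,"y":0,"z":0,"ax":0,"ay":0,"az":0,"claw":1}]'
python3 - <<'E'
from h import *
import pickle
s=st();c=camera('wrist');pickle.dump(c,open('w6.pkl','wb'))
d=camera('scene');pickle.dump(d,open('s6.pkl','wb'));e=camera('side')
pickle.dump(e,open('d6.pkl','wb'))
A=cv2.resize(c['color'][30:180,220:420],(800,600),interpolation=2)
B=cv2.resize(e['color'][130:200,240:340],(400,280),interpolation=2)
A[320:,400:]=B
cv2.imwrite('pics/w6.png',A)
E
```

```text
time: 14.93
ee_pos: [0.4995, 0.2267, 0.0481]
eef_rot: [0.639, 0.769, 0.001, 0.0]
ft_force: [0.9, 0.3, -2.9]
width: 0.0556
time: 15.35
ee_pos: [0.4986, 0.2261, 0.0462]
eef_rot: [0.639, 0.769, -0.0, -0.0]
ft_force: [0.2, 0.7, -3.0]
width: 0.0555
{'time': 15.35, 'ee_pos': [0.4986, 0.2261, 0.0462], 'eef_rot': [0.6387, 0.7695, -0.0002, -0.0001], 'ft_force': [0.2209, 0.741, -3.019], 'torque': [0.0121, 0.0214, 0.0097], 'width': 0.0555, 'joint_positions': [-0.739, 0.3374, 0.2677, 1.8692, -0.1079, 0.9495, 1.3334]}
```

View pics/w6.png

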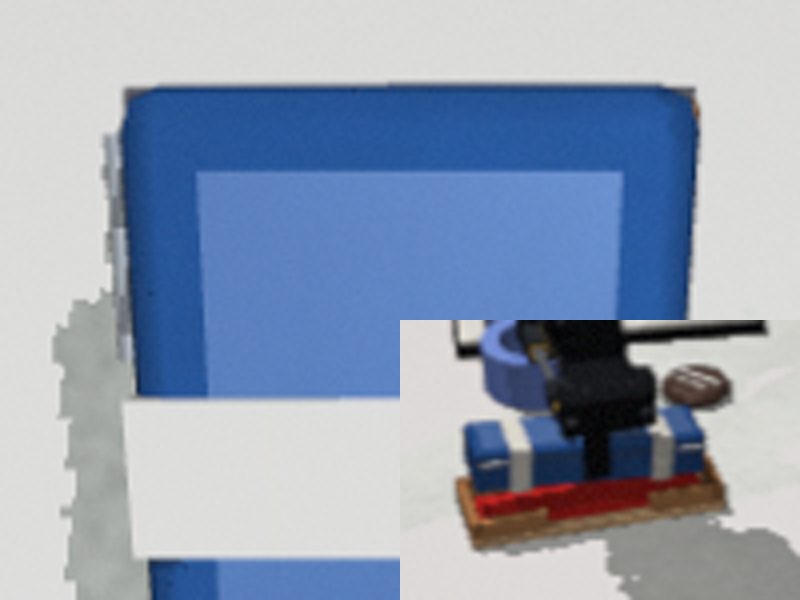

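This view shows the rim's far corners about level with the tin's sides (crop columns 122 and 697). The tin looks larger, so it slid up in the grip. I'll quantify its pose in the hand and the rim offset.

```bash
cat > t4.py <<'E'
from h import *
import pickle
def tinpix(c):
    im=c['color'].astype(int);hsv=cv2.cvtColor(c['color'],cv2.COLOR_BGR2HSV)
    blue=cv2.inRange(hsv,(100,110,40),(130,255,255));out=[]
    rows=[v for v in range(40,200)]
    ext={v:(np.nonzero(blue[v,200:440])[0][[0,-1]]+200) for v in rows if blue[v,200:440].sum()>255*60}
    col=blue[:,321]; vs=np.nonzero(col[:200])[0]
    gaps=np.nonzero(np.diff(vs)>5)[0]
    return vs[0],[(vs[g]+1,vs[g+1]-1) for g in gaps],ext
for n in('w4','w5','w6'):
    c=pickle.load(open(n+'.pkl','rb'));f,g,e=tinpix(c);print(n,'far row',f,'band',g,[ (v,e[v].tolist()) for v in (60,80,100,120,175,190) if v in e])
E
python3 t4.py
```

```text
w4 far row 53 band [(np.int64(125), np.int64(165))] [(60, [255, 389]), (80, [255, 389]), (100, [256, 388]), (120, [257, 387]), (175, [259, 384]), (190, [260, 383])]
w5 far row 53 band [(np.int64(125), np.int64(165))] [(60, [255, 389]), (80, [255, 389]), (100, [256, 388]), (120, [257, 387]), (175, [260, 384]), (190, [260, 383])]
w6 far row 52 band [(np.int64(129), np.int64(169))] [(60, [251, 393]), (80, [251, 392]), (100, [253, 391]), (120, [254, 390]), (175, [258, 386]), (190, [259, 385])]
```

Run:
```python
from h import *
import pickle
s=r.read_state();T=R.from_quat(s['eef_rot'])
for n,p0,L in(('w5',[.4993,.2287,.0481],None),('w6',s['ee_pos'],None)):
    c=pickle.load(open(n+'.pkl','rb'))
    h=cv2.cvtColor(c['color'],cv2.COLOR_BGR2HSV)
    # non-background: bright grey table vs anything else near far end
    g=cv2.cvtColor(c['color'],cv2.COLOR_BGR2GRAY).astype(int); sat=h[...,1]
    for v in (48,49,50,51,52,53,54,56): 
        k=np.nonzero((sat[v,230:410]>60)|(g[v,230:410]<130))[0]+230
        if len(k): 
            e=T.inv().apply(onplane(c,[(k[0]-.5,v),(k[-1]+.5,v)],.024)-np.array(p0)); print(n,v,k[0],k[-1],e[:,:2].round(4).tolist())
c=pickle.load(open('w6.pkl','rb'));print(c['color'][46:56,252].tolist(),'\n',c['color'][46:56,390].tolist(),'\n',c['color'][46:56,321].tolist())
```

```text
w5 51 249 367 [[-0.039, -0.1064], [0.0248, -0.1062]]
w5 52 248 387 [[-0.0396, -0.1059], [0.0356, -0.1057]]
w5 53 247 388 [[-0.0402, -0.1054], [0.0361, -0.1053]]
w5 54 247 388 [[-0.0402, -0.1049], [0.0361, -0.1048]]
w5 56 247 389 [[-0.0402, -0.1039], [0.0367, -0.1038]]
w6 51 280 385 [[-0.0225, -0.1062], [0.0339, -0.1062]]
w6 52 252 393 [[-0.0374, -0.1058], [0.0382, -0.1058]]
w6 53 251 392 [[-0.038, -0.1053], [0.0377, -0.1053]]
w6 54 251 393 [[-0.038, -0.1048], [0.0382, -0.1048]]
w6 56 251 393 [[-0.0381, -0.1038], [0.0383, -0.1038]]
[[218, 219, 220], [218, 219, 219], [218, 219, 219], [218, 219, 219], [216, 217, 218], [188, 187, 188], [114, 107, 108], [96, 88, 87], [95, 75, 70], [106, 67, 48]] 
 [[217, 218, 218], [218, 219, 219], [218, 218, 219], [218, 219, 219], [218, 219, 219], [178, 178, 178], [102, 92, 90], [98, 76, 66], [114, 67, 34], [123, 67, 26]] 
 [[217, 219, 219], [217, 219, 218], [218, 219, 220], [218, 218, 218], [180, 173, 168], [125, 95, 78], [123, 68, 33], [140, 75, 31], [149, 83, 40], [148, 82, 37]]
```

The tin pivoted about 3° (far end up) in the hand because its far end rode onto the far wall, about 1 to 1.5 mm short. I'll level it by tilting the tool, shift +y slightly, and re-measure.

```bash
python3 -m crank '[{"x":0,"y":0.001,"z":0,"ax":-0.013,"ay":0,"az":0,"claw":1},{"x":0,"y":0.002,"z":0,"ax":-0.026,"ay":0,"az":0,"claw":1},{"x":0,"y":0.002,"z":0,"ax":-0.026,"ay":0,"az":0,"claw":1},{"x":0,"y":0.002,"z":0,"ax":-0.026,"ay":0,"az":0,"claw":1},{"x":0,"y":0.002,"z":0,"ax":-0.026,"ay":0,"az":0,"claw":1}]'
python3 - <<'E'
from h import *
import pickle
s=st();c=camera('wrist');pickle.dump(c,open('w7.pkl','wb'));e=camera('side');pickle.dump(e,open('d7.pkl','wb'))
from t4 import tinpix
f,g,ex=tinpix(c);print(f,g)
# tin edges -> world assuming level top at zt: level if widths agree
for zt in(.0462+.028,.0462+.0307,.0462+.033):
    print(zt,[(v,round(float(np.linalg.norm(np.diff(onplane(c,[(ex[v][0]-.5,v),(ex[v][1]+.5,v)],zt),axis=0))),4)) for v in(60,80,100,120,175,190)])
cv2.imwrite('pics/d7.png',cv2.resize(e['color'][130:205,230:340],(880,600),interpolation=2))
E
```

```text
time: 15.92
ee_pos: [0.5008, 0.2267, 0.0467]
eef_rot: [0.638, 0.769, 0.02, 0.016]
ft_force: [-0.2, -0.8, -2.4]
width: 0.0556
{'time': 15.9167, 'ee_pos': [0.5008, 0.2267, 0.0467], 'eef_rot': [0.6385, 0.7692, 0.0198, 0.0164], 'ft_force': [-0.1973, -0.8314, -2.4468], 'torque': [-0.0457, 0.1077, -0.0552], 'width': 0.0556, 'joint_positions': [-0.7556, 0.3069, 0.2714, 1.9094, -0.0843, 0.8885, 1.3093]}
w4 far row 53 band [(np.int64(125), np.int64(165))] [(60, [255, 389]), (80, [255, 389]), (100, [256, 388]), (120, [257, 387]), (175, [259, 384]), (190, [260, 383])]
w5 far row 53 band [(np.int64(125), np.int64(165))] [(60, [255, 389]), (80, [255, 389]), (100, [256, 388]), (120, [257, 387]), (175, [260, 384]), (190, [260, 383])]
w6 far row 52 band [(np.int64(129), np.int64(169))] [(60, [251, 393]), (80, [251, 392]), (100, [253, 391]), (120, [254, 390]), (175, [258, 386]), (190, [259, 385])]
52 [(np.int64(129), np.int64(169))]
0.0742 [(60, 0.0538), (80, 0.0543), (100, 0.054), (120, 0.0542), (175, 0.0537), (190, 0.0536)]
0.0769 [(60, 0.0527), (80, 0.0532), (100, 0.0529), (120, 0.0531), (175, 0.0526), (190, 0.0525)]
0.07919999999999999 [(60, 0.0517), (80, 0.0522), (100, 0.052), (120, 0.0521), (175, 0.0516), (190, 0.0515)]
```

View pics/d7.png

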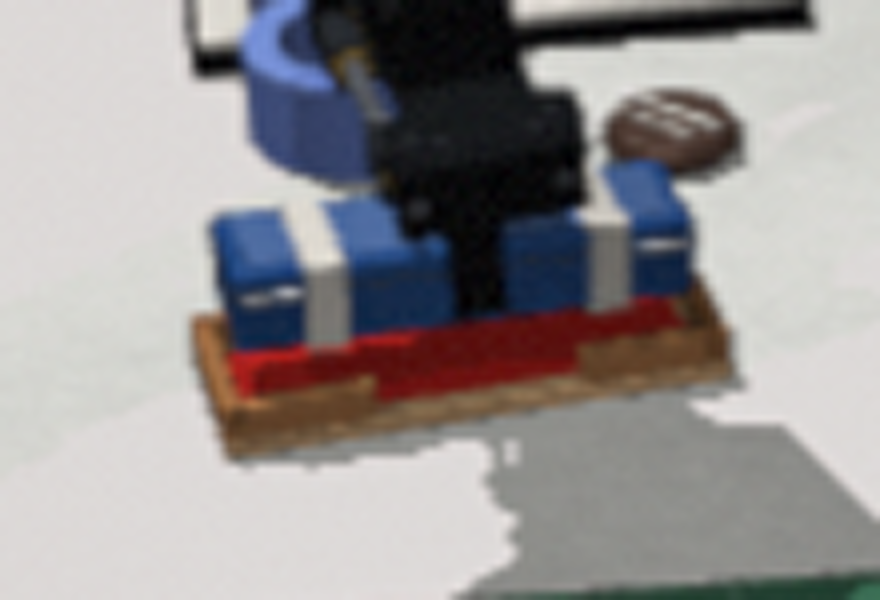

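The widths are uniform, so the tin is level again. The side view shows it hanging over the nest with the red floor beneath. Checking the end gap.

```bash
python3 - <<'E' | grep -v far
from h import *
import pickle
a=np.radians(10.5);ex=np.array([np.cos(a),np.sin(a),0]);ey=np.array([-ex[1],ex[0],0])
for n,zt in(('w4',.1886),('w5',.0756),('w7',.0771)):
    c=pickle.load(open(n+'.pkl','rb'))
    col=[]
    hsv=cv2.cvtColor(c['color'],cv2.COLOR_BGR2HSV)
    for u in(300,321,345):
        b=np.nonzero((hsv[:,u,0]>100)&(hsv[:,u,0]<130)&(hsv[:,u,1]>190))[0];b=b[b<120]
        d=np.nonzero(cv2.cvtColor(c['color'],cv2.COLOR_BGR2GRAY)[:,u]<190)[0];d=d[d>30]
        t=onplane(c,[(u,b[0]-.5)],zt)[0]@ex;rm=onplane(c,[(u,d[0]-.5)],.024)[0]@ex
        col.append((int(d[0]),int(b[0]),round(t,4),round(rm,4),round(t-rm,4)))
    sv=[c['color'][v,321].tolist() for v in range(46,57)] if n=='w7' else ''
    print(n,col,sv)
c=pickle.load(open('w7.pkl','rb'))
print([c['color'][v,230:262].max(axis=1).tolist() for v in(54,58,64)])
print([c['color'][v,384:404].max(axis=1).tolist() for v in(54,58,64)])
for v in(54,58,64): print([(onplane(c,[(u,v)],z)[0]@ey).round(4) for u in(249,396) for z in(.024,.077)])
E
```

```text
w4 [(52, 57, np.float64(0.4821), np.float64(0.4476), np.float64(0.0345)), (52, 55, np.float64(0.4815), np.float64(0.4479), np.float64(0.0337)), (52, 53, np.float64(0.4809), np.float64(0.4481), np.float64(0.0328))] 
w5 [(50, 53, np.float64(0.4371), np.float64(0.4256), np.float64(0.0114)), (50, 54, np.float64(0.4374), np.float64(0.4256), np.float64(0.0118)), (51, 53, np.float64(0.4371), np.float64(0.4261), np.float64(0.0109))] 
w7 [(43, 56, np.float64(0.439), np.float64(0.4257), np.float64(0.0133)), (43, 52, np.float64(0.4376), np.float64(0.4257), np.float64(0.012)), (44, 52, np.float64(0.4376), np.float64(0.4261), np.float64(0.0115))] [[78, 130, 187], [79, 133, 192], [76, 130, 191], [79, 131, 190], [78, 106, 145], [97, 71, 68], [120, 66, 28], [141, 77, 33], [148, 81, 37], [147, 81, 36], [149, 82, 38]]
[[221, 220, 220, 220, 220, 221, 220, 220, 221, 219, 219, 220, 221, 221, 220, 221, 220, 220, 172, 137, 131, 100, 100, 104, 114, 124, 132, 143, 144, 146, 146, 146], [221, 221, 220, 220, 220, 220, 221, 221, 220, 220, 221, 220, 220, 221, 221, 221, 206, 193, 169, 132, 111, 101, 120, 126, 132, 137, 144, 148, 150, 151, 151, 149], [220, 220, 220, 221, 220, 222, 220, 221, 220, 221, 220, 221, 186, 153, 157, 145, 144, 170, 183, 151, 102, 107, 120, 125, 134, 136, 143, 148, 154, 153, 153, 151]]
[[149, 149, 145, 146, 141, 134, 121, 111, 98, 123, 158, 156, 140, 207, 219, 221, 220, 221, 221, 222], [160, 160, 161, 158, 153, 148, 139, 131, 122, 87, 139, 151, 170, 212, 220, 220, 220, 220, 221, 221], [168, 167, 165, 160, 153, 147, 143, 136, 129, 115, 90, 194, 221, 221, 221, 220, 221, 221, 221, 220]]
[np.float64(0.0937), np.float64(0.105), np.float64(0.1699), np.float64(0.1588)]
[np.float64(0.0936), np.float64(0.1049), np.float64(0.1701), np.float64(0.1589)]
[np.float64(0.0934), np.float64(0.1048), np.float64(0.1703), np.float64(0.159)]
```

```bash
python3 -m crank '[{"x":0,"y":0.001,"z":0,"ax":0,"ay":0,"az":-0.0026,"claw":1},{"x":0,"y":0.0008,"z":0.004,"ax":0,"ay":0,"az":-0.0026,"claw":1},{"x":0,"y":0.0005,"z":0.009,"ax":0,"ay":0,"az":-0.0026,"claw":1},{"x":0,"y":0.0002,"z":0.014,"ax":0,"ay":0,"az":-0.0026,"claw":1},{"x":0,"y":0.0001,"z":0.016,"ax":0,"ay":0,"az":-0.0026,"claw":1}]'
python3 -m crank '[{"x":0,"y":0,"z":0.001,"ax":0,"ay":0,"az":0,"claw":1},{"x":0,"y":0,"z":0.002,"ax":0,"ay":0,"az":0,"claw":1},{"x":0,"y":-0.0001,"z":0.003,"ax":0,"ay":0,"az":0,"claw":1},{"x":0,"y":-0.0002,"z":0.004,"ax":0,"ay":0,"az":0,"claw":1},{"x":0,"y":-0.0002,"z":0.004,"ax":0,"ay":0,"az":0,"claw":1}]'
python3 tq.py
```

```text
time: 16.43
ee_pos: [0.5011, 0.2265, 0.0294]
eef_rot: [0.636, 0.771, 0.019, 0.016]
ft_force: [0.2, -0.6, -3.4]
width: 0.0556
time: 16.85
ee_pos: [0.5017, 0.2268, 0.0265]
eef_rot: [0.636, 0.771, 0.02, 0.017]
ft_force: [-0.3, 0.1, -3.0]
width: 0.0555
{'time': 16.95, 'ee_pos': [0.5017, 0.2268, 0.0266], 'eef_rot': [0.6365, 0.7709, 0.0201, 0.0167], 'ft_force': [-0.3869, -0.4269, -2.5033], 'torque': [0.0273, 0.1364, 0.013], 'width': 0.0558, 'joint_positions': [-0.7489, 0.3379, 0.2657, 1.9199, -0.095, 0.8472, 1.3226]}
F [-0.371 -0.169 -3.147] T [-0.0074  0.2051 -0.0114] sd [0.0255 0.0258 0.0178]
```

```bash
python3 -m crank '[{"x":0,"y":0,"z":0.001,"ax":0,"ay":0,"az":0,"claw":1},{"x":0,"y":0,"z":0.002,"ax":0,"ay":0,"az":0,"claw":1},{"x":0,"y":-0.0001,"z":0.003,"ax":0,"ay":0,"az":0,"claw":1},{"x":0,"y":-0.0002,"z":0.004,"ax":0,"ay":0,"az":0,"claw":1},{"x":0,"y":-0.0002,"z":0.004,"ax":0,"ay":0,"az":0,"claw":1}]'
python3 tq.py
```

```text
time: 17.37
ee_pos: [0.5015, 0.2268, 0.0223]
eef_rot: [0.636, 0.771, 0.02, 0.017]
ft_force: [0.1, 0.2, -2.9]
width: 0.0557
{'time': 17.4667, 'ee_pos': [0.5016, 0.2268, 0.0225], 'eef_rot': [0.6365, 0.7709, 0.0199, 0.0166], 'ft_force': [0.2357, -0.6125, -3.223], 'torque': [0.005, 0.1463, 0.0085], 'width': 0.0559, 'joint_positions': [-0.7477, 0.3443, 0.2645, 1.9223, -0.0972, 0.8391, 1.3242]}
F [ 0.209  0.407 -2.999] T [1.000e-04 1.886e-01 4.120e-02] sd [0.028  0.0199 0.0021]
```

Free and inside the walls. Continuing.

```bash
python3 -m crank '[{"x":0,"y":0,"z":0.001,"ax":0,"ay":0,"az":0,"claw":1},{"x":0,"y":0,"z":0.002,"ax":0,"ay":0,"az":0,"claw":1},{"x":0,"y":-0.0001,"z":0.003,"ax":0,"ay":0,"az":0,"claw":1},{"x":0,"y":-0.0002,"z":0.004,"ax":0,"ay":0,"az":0,"claw":1},{"x":0,"y":-0.0002,"z":0.004,"ax":0,"ay":0,"az":0,"claw":1}]'
python3 tq.py
python3 -m crank '[{"x":0,"y":0,"z":0.0005,"ax":0,"ay":0,"az":0,"claw":1},{"x":0,"y":0,"z":0.001,"ax":0,"ay":0,"az":0,"claw":1},{"x":0,"y":-0.0001,"z":0.0015,"ax":0,"ay":0,"az":0,"claw":1},{"x":0,"y":-0.0001,"z":0.002,"ax":0,"ay":0,"az":0,"claw":1},{"x":0,"y":-0.0001,"z":0.002,"ax":0,"ay":0,"az":0,"claw":1}]'
python3 tq.py
```

```text
time: 17.88
ee_pos: [0.5017, 0.2268, 0.0185]
eef_rot: [0.636, 0.771, 0.02, 0.017]
ft_force: [-2.0, -0.1, 0.2]
width: 0.0559
{'time': 17.9833, 'ee_pos': [0.5017, 0.2268, 0.0186], 'eef_rot': [0.6365, 0.7709, 0.02, 0.0166], 'ft_force': [-2.0287, -0.6755, -1.6076], 'torque': [-0.0336, 0.2072, -0.022], 'width': 0.056, 'joint_positions': [-0.7466, 0.3503, 0.2634, 1.9243, -0.0995, 0.831, 1.3259]}
F [-1.704  0.095 -0.267] T [-0.016   0.2163 -0.0114] sd [0.0107 0.0205 0.025 ]
time: 18.4
ee_pos: [0.5016, 0.2269, 0.0166]
eef_rot: [0.636, 0.771, 0.02, 0.017]
ft_force: [-3.6, -1.0, 3.5]
width: 0.0559
{'time': 18.5, 'ee_pos': [0.5016, 0.2269, 0.0166], 'eef_rot': [0.6364, 0.7709, 0.02, 0.0166], 'ft_force': [-4.9077, -1.1824, 3.4478], 'torque': [-0.0439, 0.6053, -0.0056], 'width': 0.0558, 'joint_positions': [-0.746, 0.3534, 0.2627, 1.9254, -0.1007, 0.827, 1.3267]}
F [-3.617 -1.087  3.344] T [-0.0647  0.5574 -0.0248] sd [0.0104 0.0029 0.0029]
```

```bash
python3 -m crank '[{"x":0,"y":-0.0004,"z":0,"ax":0,"ay":0,"az":0,"claw":1},{"x":0,"y":-0.0008,"z":0,"ax":0,"ay":0,"az":0,"claw":1},{"x":0,"y":-0.0008,"z":0,"ax":0,"ay":0,"az":0,"claw":1},{"x":0,"y":-0.0008,"z":0,"ax":0,"ay":0,"az":0,"claw":1},{"x":0,"y":-0.0008,"z":0,"ax":0,"ay":0,"az":0,"claw":1}]'
python3 tq.py
python3 -m crank '[{"x":0,"y":0,"z":0.0005,"ax":0,"ay":0,"az":0,"claw":1},{"x":0,"y":0,"z":0.001,"ax":0,"ay":0,"az":0,"claw":1},{"x":0,"y":-0.0001,"z":0.0015,"ax":0,"ay":0,"az":0,"claw":1},{"x":0,"y":-0.0001,"z":0.0015,"ax":0,"ay":0,"az":0,"claw":1},{"x":0,"y":-0.0001,"z":0.0015,"ax":0,"ay":0,"az":0,"claw":1}]'
python3 tq.py
```

```text
time: 18.92
ee_pos: [0.5015, 0.2268, 0.0167]
eef_rot: [0.636, 0.771, 0.021, 0.017]
ft_force: [2.0, 0.9, -0.0]
width: 0.0555
{'time': 19.0167, 'ee_pos': [0.5014, 0.2268, 0.0167], 'eef_rot': [0.6365, 0.7708, 0.0204, 0.0169], 'ft_force': [1.3835, 0.4848, -0.4557], 'torque': [0.3039, -0.6132, 0.0527], 'width': 0.0558, 'joint_positions': [-0.7466, 0.3521, 0.2629, 1.9269, -0.1001, 0.8257, 1.3259]}
F [2.006 0.773 0.214] T [ 0.2554 -0.5939  0.0284] sd [0.0207 0.0163 0.0087]
time: 19.43
ee_pos: [0.5013, 0.2268, 0.0162]
eef_rot: [0.637, 0.771, 0.02, 0.017]
ft_force: [-5.6, -2.0, 15.7]
width: 0.0561
{'time': 19.5333, 'ee_pos': [0.5013, 0.2268, 0.0162], 'eef_rot': [0.6365, 0.7708, 0.0204, 0.0167], 'ft_force': [-4.9873, -1.3146, 15.5103], 'torque': [-0.4284, 0.4668, 0.0215], 'width': 0.056, 'joint_positions': [-0.7461, 0.3527, 0.2626, 1.9272, -0.1008, 0.8248, 1.3265]}
F [-5.115 -1.897 15.731] T [-0.4879  0.4577  0.0699] sd [0.0134 0.0204 0.002 ]
```

Firm contact consistent with the floor. I relieve the load, then open.

```bash
python3 -m crank '[{"x":0,"y":0,"z":-0.001,"ax":0,"ay":0,"az":0,"claw":1},{"x":0,"y":0,"z":-0.001,"ax":0,"ay":0,"az":0,"claw":1},{"x":0,"y":0,"z":-0.001,"ax":0,"ay":0,"az":0,"claw":-0.3},{"x":0,"y":0,"z":-0.001,"ax":0,"ay":0,"az":0,"claw":-0.5},{"x":0,"y":0,"z":-0.001,"ax":0,"ay":0,"az":0,"claw":-0.6}]'
python3 -m crank '[{"x":0,"y":0,"z":0,"ax":0,"ay":0,"az":0,"claw":-0.8},{"x":0,"y":0,"z":0,"ax":0.01,"ay":0,"az":0,"claw":-0.9},{"x":0,"y":0,"z":0,"ax":0.026,"ay":0,"az":0,"claw":-0.9},{"x":0,"y":0,"z":0,"ax":0.026,"ay":0,"az":0,"claw":-0.9},{"x":0,"y":0,"z":0,"ax":0.026,"ay":0,"az":0,"claw":-0.9}]'
python3 tq.py
python3 - <<'E'
from h import *
import pickle
c=camera('wrist');pickle.dump(c,open('w8.pkl','wb'));d=camera('side');pickle.dump(d,open('d8.pkl','wb'));s=r.read_state()
from t4 import tinpix
f,g,ex=tinpix(c);print(f,g)
for zt in(.04,.044,.048,.052): print(zt,[(v,round(float(np.linalg.norm(np.diff(onplane(c,[(ex[v][0]-.5,v),(ex[v][1]+.5,v)],zt),axis=0))),4)) for v in(60,80,100,120,175,190)])
E
```

```text
time: 19.95
ee_pos: [0.5001, 0.2263, 0.0155]
eef_rot: [0.636, 0.771, 0.019, 0.016]
ft_force: [-0.9, -0.4, 0.6]
width: 0.0632
time: 20.37
ee_pos: [0.501, 0.2265, 0.0157]
eef_rot: [0.637, 0.771, -0.0, 0.0]
ft_force: [-0.9, -0.5, -0.4]
width: 0.0822
{'time': 20.4667, 'ee_pos': [0.5006, 0.2265, 0.0158], 'eef_rot': [0.6367, 0.7711, -0.0, 0.0002], 'ft_force': [-0.6445, 0.0563, 0.74], 'torque': [0.0958, -0.0175, -0.0682], 'width': 0.0826, 'joint_positions': [-0.7278, 0.385, 0.2577, 1.8823, -0.1229, 0.8894, 1.3506]}
F [ 0.    -0.123 -0.035] T [0.0287 0.0125 0.0063] sd [0.0343 0.0129 0.0092]
w4 far row 53 band [(np.int64(125), np.int64(165))] [(60, [255, 389]), (80, [255, 389]), (100, [256, 388]), (120, [257, 387]), (175, [259, 384]), (190, [260, 383])]
w5 far row 53 band [(np.int64(125), np.int64(165))] [(60, [255, 389]), (80, [255, 389]), (100, [256, 388]), (120, [257, 387]), (175, [260, 384]), (190, [260, 383])]
w6 far row 52 band [(np.int64(129), np.int64(169))] [(60, [251, 393]), (80, [251, 392]), (100, [253, 391]), (120, [254, 390]), (175, [258, 386]), (190, [259, 385])]
52 [(np.int64(125), np.int64(165))]
0.04 [(60, 0.0543), (80, 0.0551), (100, 0.055), (120, 0.055), (175, 0.0547), (190, 0.0545)]
0.044 [(60, 0.0527), (80, 0.0535), (100, 0.0534), (120, 0.0534), (175, 0.0531), (190, 0.0529)]
0.048 [(60, 0.0512), (80, 0.0519), (100, 0.0518), (120, 0.0518), (175, 0.0515), (190, 0.0513)]
0.052 [(60, 0.0496), (80, 0.0503), (100, 0.0502), (120, 0.0502), (175, 0.0499), (190, 0.0497)]
```

The tin is level, with its top at about 0.044 to 0.045, as it should be when seated. Retreating up and taking a last look.

```bash
python3 -m crank '[{"x":0,"y":0,"z":-0.015,"ax":0,"ay":0,"az":0,"claw":-0.9},{"x":0,"y":0,"z":-0.04,"ax":0,"ay":0,"az":0,"claw":-0.9},{"x":0,"y":0,"z":-0.07,"ax":0,"ay":0,"az":0,"claw":-0.9},{"x":0,"y":0,"z":-0.1,"ax":0,"ay":0,"az":0,"claw":-0.9},{"x":0,"y":0,"z":-0.13,"ax":0,"ay":0,"az":0,"claw":-0.9}]'
python3 -m crank '[{"x":0,"y":0.02,"z":-0.02,"ax":0,"ay":0,"az":0,"claw":-0.9},{"x":0,"y":0.04,"z":-0.04,"ax":0,"ay":0,"az":0,"claw":-0.9},{"x":0,"y":0.055,"z":-0.06,"ax":0,"ay":0,"az":0,"claw":-0.9},{"x":0,"y":0.065,"z":-0.07,"ax":0,"ay":0,"az":0,"claw":-0.9},{"x":0,"y":0.065,"z":-0.07,"ax":0,"ay":0,"az":0,"claw":-0.9}]'
python3 -m crank '[{"x":0,"y":0,"z":0,"ax":0,"ay":0,"az":0,"claw":-0.9},{"x":0,"y":0,"z":0,"ax":0,"ay":0,"az":0,"claw":-0.9},{"x":0,"y":0,"z":0,"ax":0,"ay":0,"az":0,"claw":-0.9},{"x":0,"y":0,"z":0,"ax":0,"ay":0,"az":0,"claw":-0.9},{"x":0,"y":0,"z":0,"ax":0,"ay":0,"az":0,"claw":-0.9}]'
python3 - <<'E'
from h import *
import pickle
s=st();c=camera('wrist');pickle.dump(c,open('w9.pkl','wb'));e=camera('side');sc=camera('scene')
A=np.zeros((600,800,3),np.uint8)
A[:300,:400]=cv2.resize(c['color'][40:240,190:457],(400,300),interpolation=2)
A[300:,:400]=cv2.resize(e['color'][130:205,230:330],(400,300),interpolation=2)
A[:300,400:]=cv2.resize(sc['color'][180:255,380:480],(400,300),interpolation=2)
A[300:,400:]=cv2.resize(e['color'][130:330,210:450],(400,300),interpolation=2)
cv2.imwrite('pics/f.png',A)
E
```

```text
time: 20.98
ee_pos: [0.5004, 0.2265, 0.1473]
eef_rot: [0.637, 0.771, -0.0, 0.0]
ft_force: [-0.3, -0.0, -0.5]
width: 0.0825
time: 21.4
ee_pos: [0.5669, 0.2394, 0.2183]
eef_rot: [0.637, 0.771, 0.002, 0.001]
ft_force: [0.8, -0.5, -0.5]
width: 0.0828
time: 21.82
ee_pos: [0.5641, 0.2389, 0.2155]
eef_rot: [0.637, 0.771, -0.0, -0.0]
ft_force: [-0.3, 0.1, -0.6]
width: 0.0829
{'time': 21.8167, 'ee_pos': [0.5641, 0.2389, 0.2155], 'eef_rot': [0.6366, 0.7712, -0.0004, -0.0001], 'ft_force': [-0.297, 0.1039, -0.5976], 'torque': [0.0491, -0.0092, -0.0647], 'width': 0.0829, 'joint_positions': [-0.7184, 0.3109, 0.3049, 1.5219, -0.0947, 1.3241, 1.3573]}
```

View pics/f.png

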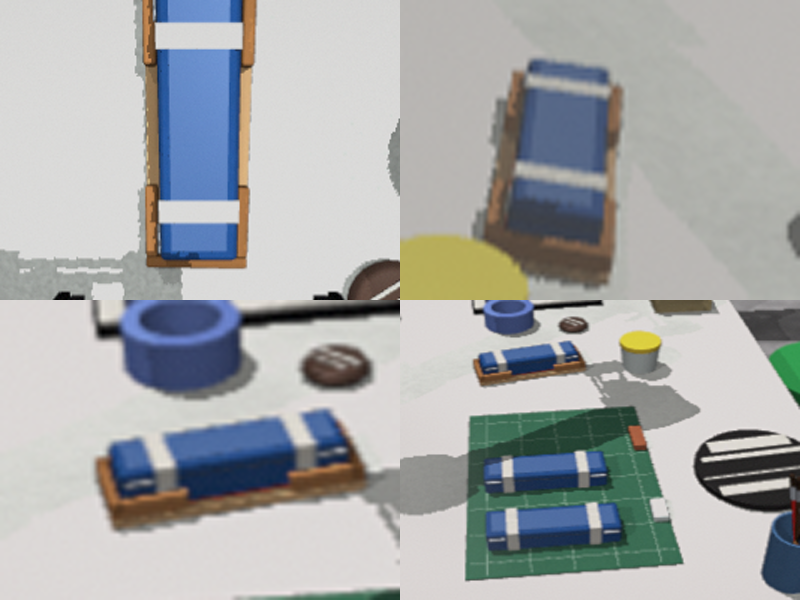

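The final picture shows the tin down between the cradle walls at both ends, in all three views. The other two tins and the other items sit where they were. Handing in.

```bash
python3 -c "
from h import *
print(close_job())"
```

```text
the job is handed in; nothing more can be done
None
```

The rattling tin is in the repacking cradle, flat and as far as I can measure fully home. It was the first one I lifted, at about (0.50, −0.03), so the other two tins were never touched.

- **Finding it:** I rocked the tin about ±25° end to end. The wrist moment shifted by 0.09 and then 0.11 Nm, against about 0.12 expected for a loose 80 g piece. One reading also showed a force of about 13 N, as the piece seemed to reach the end.
- **First try at seating failed:** the tin's far end rode up on the cradle wall with about 26 N on the wrist, and the tin turned about 3° in the fingers. I lifted it, levelled it, moved it 1–2 mm and lowered it again. It met firm contact on the floor at about 16 N, and I released it.
- **Last checks:** after release the tin measured level, with its top at about 44–45 mm, where 44 mm means fully home. The final pictures show it between the walls at both ends. The rest of the mat and the nearby things look unmoved, and the gripper is clear. The clock stood at about 22 s.
- **What disagreed:** heights measured from two views came out about 5–7 mm low for both tins and cradle, so I relied on contact force and the tin's apparent width instead.

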